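Put a spare appliance foot away in the sorting drum and close its cap

ROBOT

A 6-joint arm with a two-finger parallel gripper is mounted at the origin on the work surface. World frame = base frame: x ahead of the robot, y to its left, z up, the work surface at z = 0. Lengths are in m, angles in rad, forces in N, time in s.
With the tool pointing down it reaches from about 0.225 to 0.875 m from the base axis. Payload 3.4 kg.
Tool frame: the origin (TCP) lies on the mounting face of the last link; the fingertips stand 173 mm ahead of it and the grasp point (between the pads) lies 155 mm ahead of it; x points along the fingers, y is the direction in which the jaws open and shut, and the axes are right-handed (so a half turn about x gives the same grasp; the last joint's range is limited). The gripper opens to 85 mm and grips with 20 to 120 N. Pads are 22 mm wide; open, the fingers measure 114 mm over their backs; the gripper's body (76 mm by 85 mm) begins 54 mm behind the grasp point. The pads swing forward as they close: fully open they stand 13 mm farther back than shut.
Start: joints at [1.052, 0.276, 1.505, -0, 1.361, -0.121], TCP at [0.223, 0.53, 0.405] pointing down, gripper open.
Joint ranges: [-2.89, 2.89], [-0.75, 2.08], [0.22, 2.7], [-1.18, 4.32], [0.11, 2.71], [-2.7, 2.7]. Speed limits (rad/s): [2.57, 2.57, 3.14, 3.14, 3.14, 3.14].

INTERFACE

Orientations are given as a unit quaternion [w, x, y, z].
In Python, from rig import manip gives the robot as it stands.
- The arm moves only by the tool arm_command, never from a script. Its argument "targets" is a list of rows, each an object with "dp": the shift along the tool's x, y, z in m, a list of three; "turn": the turn, a rotation vector about the tool's x, y, z in degrees, a list of three; "grip": the opening, from -1 (shut) to 1 (fully open). In form: [{"dp": [tx, ty, tz], "turn": [wx, wy, wz], "grip": grip}, ...]. A call has 1 to 8 rows; each row shifts and turns the commanded pose from where the row before left it, along the tool's axes as they then stand; what a row does not reach is not made up. A row lasts 1/10 s, in which the tool goes at most 50 mm and 8.59 degrees, less where a joint would pass 70% of its speed; a pose out of reach is approached as far as the arm can. A call with a gripper value outside its range is refused whole. The fingers move at their own pace and stop on an object; "grip_force" is the grip in N (left out, the last holds). Time passes only in rows, so rows that do not move let the fingers close. It gives the time, the measured TCP pose, the force and the opening at its end, in the units of the state.
- manip.get_state(): the state, without advancing time (a new reading comes with each control period).
- manip.get_image(name): name is "scene" or "side" or "wrist"; returns the picture (384x512x3 uint8, red, green, blue); there is no depth.
- manip.calibration(name): a dict with "fx", "fy", "cx", "cy" (pixels), "R" (3x3) and "t" (3): a world point X has camera coordinates R X + t. Camera axes: x right, y down, z forward; pixel columns grow to the right and rows downward; lengths in m; the calibration is good to about 2 mm. A picture is of the moment at which its call begins: read the wrist's pose just before it. calibration takes no time and is no camera call; for the wrist camera it gives the pose at the moment of the call.
- manip.sign_off(): hands the job in, once; it reports no verdict.
The state is a dict: "clock": time; "qpos": joint angles; "qd": joint speeds; "effort": joint torques, N m; "position": TCP position; "ee_rot": TCP orientation; "contact_force": force on the tool from outside, world axes, zero at the start; "moment": the same for the moment, N m; "width": finger opening in m.
Only numpy, scipy, OpenCV 4.12 (cv2) and the standard library are available. Lean on these libraries where they do the work, as an engineer would, in place of code of your own. Each camera call takes 0.05 s, during which the arm holds its last target.

TASK

Put the loose appliance foot from the flat carton away in the sorting drum: turn the drum's cap until its window lines up with the compartment whose sample on the rim is the same foot, drop the foot in through the window, then turn the cap again until the window lies squarely over the blank place, the one without a sample, so that the drum is closed. Do not force the drum round, and leave the square bumper, tape roll, screwdriver and small carton where they are.

Things in the scene. Friction and masses are not known exactly. Their poses are not given: they have to be found in the camera images.
- cap (a joint): angle (rad) of the white cap relative to the drum, about the drum's axis, growing anticlockwise seen from above. 0: window over the blank place (closed); 1.257: over the foot's compartment; 2.513, 3.770, 5.027: the other three (samples: square block, upright bar, half ball). Turns freely from -1.0 to 4.2, about 0.1 N m, stays where left. Aligned within 8 degrees is good.
- cap_grip (a point): centre of the grip bar on the cap: 56 mm long, 14 wide, 32 tall, on the drum's axis, this point 16 mm above the cap's top face. z: drum's axis, up out of the cap, leaning 30 degrees from vertical roughly to the robot's left (wedge stand). x: along the bar towards the window; y: across the bar, to grip it. Cap: disc of radius 82 mm. Samples beyond it (85 to 113 mm from the axis) rise 22 mm above its top.
- cap_opening (a point): centre of the cap's one window, level with the cap's top face, 53 mm from the axis; axes as for cap_grip. The window is a sector from 30 to 76 mm from the axis, 54 degrees wide, about 48 mm across in y here. The compartment's floor lies 55 mm below the cap's top face.
- bin_centre (a point): middle of the foot sample's compartment: 39 mm below the cap's top face, 16 mm above its floor, 52 mm from the axis. x: outwards to the sample; z: along the drum's axis, up. The compartment is a 72 degree sector, 16 to 80 mm from the axis. The grey drum (168 mm across, flange with samples 230 mm across) is held stiffly in its stand, at a varying angle.
- sample_foot (a point): the sample of the foot, fixed upright on the drum's flange outside its compartment: this point is the centre of its underside, 99 mm from the axis. It has the size and shape of the loose foot. Axes as for bin_centre. The drum's raised side with its samples reaches up to 175 mm above the bench.
- blank_centre (a point): top of the blank place: a solid black filled sector of 72 degrees just under the cap, with no sample on the flange beside it; this point is 53 mm from the axis. Axes as for bin_centre. With the window over it the drum is closed.
- foot_centre (a point): centre (half-way up) of the loose black rubber appliance foot, which stands upright on the flat carton, z up along it: 32 mm tall, the lowest 10 mm a disc of 28 mm diameter, above that (tapering over 2 mm) a neck of 18 mm diameter. About 30 g.
- carton: flat cardboard carton, 180 x 160 mm, 40 mm tall, fixed on the bench; origin: centre of its underside. The loose foot and the square bumper stand on it, some 80 mm apart, side by side along its y, so the foot is free to be gripped along its x.
- bumper_centre (a point): centre of a loose square black rubber block, 26 x 26 x 22 mm, on the flat carton; leave it alone
- tape_mid (a point): centre of a brown tape roll lying flat on the bench, 100 mm across, 48 mm tall; leave it alone
- driver_mid (a point): middle of a screwdriver lying on the bench; leave it alone
- pack_mid (a point): centre of a small cardboard carton on the bench, 90 x 130 x 60 mm; leave it alone
Mind the look-alikes: they are no part of the job. What is shaped like the part that bears foot_centre but orange or purple is not meant.

How it is judged:
By the outcome, as a careful person would: the job done as asked, in the order asked, and still so for the second after the job is handed in, with the robot touching nothing.
It also fails if it takes over 61 s, if anything falls off the work surface, if the arm or the gripper's body presses on something with over 40 N, if the wrist force passes 120 N, or if a joint passes its speed limit or range.

## Working session

There is one attempt and no reset: what is moved stays moved. The work goes in short steps, Python scripts to look and compute and a tool call to move; the robot and the scene stay as the last step left them, time stands still between calls to the robot, and variables do not carry over. Pictures are saved under pics/ and viewed, and the job is handed in when it is done.

Besides the shell and the picture viewer there is one more tool, called after "Emit:" by a JSON object that holds its "api" and its "payload", one argument or row to a line. arm_command: Moves the arm, as the interface text tells. Its arguments: {"type":"object","properties":{"targets":{"type":"array"},"grip_force":{"type":"number"}},"required":["targets"]}

```bash
mkdir -p pics; ls; python3 - <<'E'
from rig import manip
import cv2,json
s=manip.get_state();print(s)
for n in ["scene","side","wrist"]:
    c=manip.calibration(n);print(n,c)
    im=manip.get_image(n);cv2.imwrite(f"pics/{n}0.png",im[:,:,::-1])
E
```

```text
pics
{'clock': 0.0, 'qpos': array([ 1.05201146e+00,  2.76585335e-01,  1.50616995e+00, -1.63380937e-05,
        1.36070226e+00, -1.21005924e-01]), 'qd': array([-0.00051254,  0.00042458, -0.00063199,  0.00038128,  0.00216009,
       -0.00078843]), 'effort': array([ 6.44451138e-04, -4.16772366e+01, -2.45803052e+01,  3.46628449e-04,
        1.10634678e-02, -2.17055242e-05]), 'position': array([0.22263551, 0.52990159, 0.40383026]), 'ee_rot': array([ 0.69296526,  0.13908182,  0.69336922, -0.14033716]), 'contact_force': array([-0.41442117, -0.27104013, -0.50865304]), 'moment': array([-0.01437507, -0.03837854,  0.02363081]), 'width': 0.08569601502496402}
scene {'fx': 432.13066424683666, 'fy': 432.13066424683666, 'cx': 257.07512542278823, 'cy': 187.50241574128088, 'R': array([[ 0.48713855,  0.87321657,  0.01374227],
       [ 0.53130676, -0.28383646, -0.79821676],
       [-0.69311555,  0.39614352, -0.60221355]]), 't': array([-0.29725637, -0.22234865,  1.58230038])}
side {'fx': 478.56794632237717, 'fy': 478.56794632237717, 'cx': 255.84745804223652, 'cy': 196.52934184458186, 'R': array([[-0.87456148, -0.48482598, -0.00927255],
       [-0.26357003,  0.49132209, -0.83014062],
       [ 0.40702955, -0.72356504, -0.55747698]]), 't': array([0.49125854, 0.23682011, 1.24305772])}
wrist {'fx': 303.920293438551, 'fy': 303.920293438551, 'cx': 255.67046622157386, 'cy': 192.2448403743455, 'R': array([[ 0.38881258,  0.92131405, -0.00228013],
       [ 0.87464309, -0.36833654,  0.31516291],
       [ 0.28952417, -0.1245336 , -0.94903485]]), 't': array([-0.57314144, -0.0405372 ,  0.37999374])}
```

View pics/scene0.png

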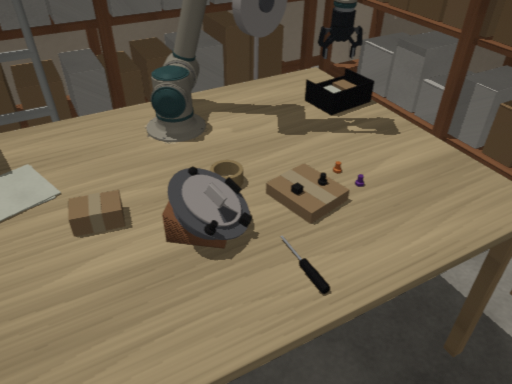

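View pics/side0.png

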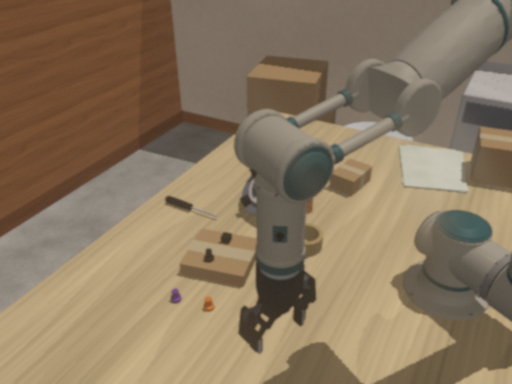

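View pics/wrist0.png

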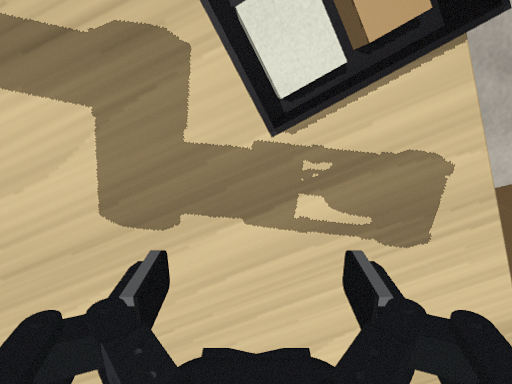

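```bash
python3 - <<'E'
import cv2,numpy as np
im=cv2.imread("pics/scene0.png")
a=cv2.resize(im[150:260,150:265],None,fx=5,fy=5,interpolation=cv2.INTER_CUBIC)
cv2.imwrite("pics/c1.png",a)
a=cv2.resize(im[150:220,260:375],None,fx=6,fy=6,interpolation=cv2.INTER_CUBIC)
cv2.imwrite("pics/c2.png",a)
E
```

```text
(no output)
```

View pics/c1.png

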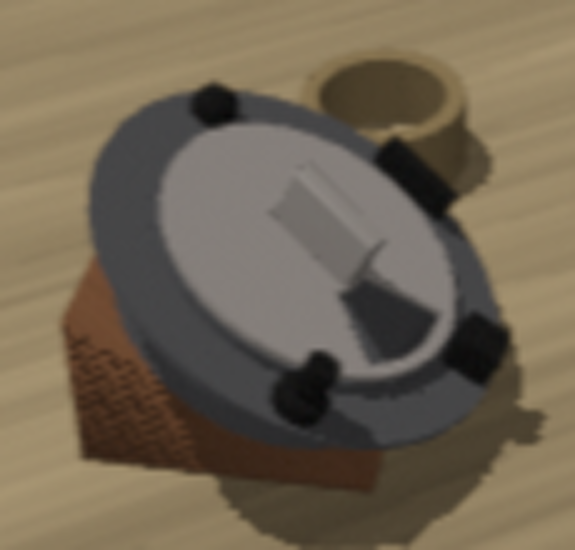

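View pics/c2.png

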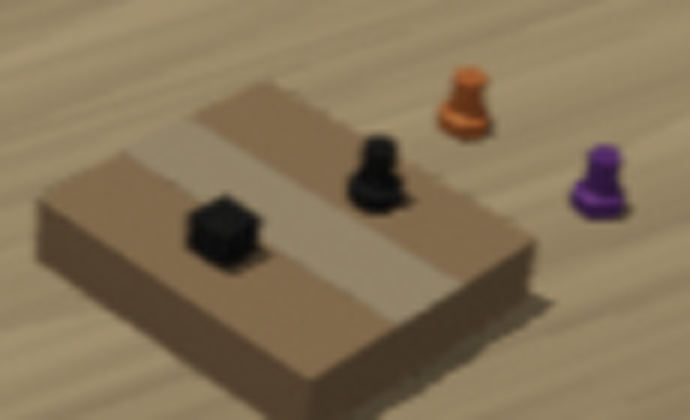

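```bash
cat > h.py <<'E'
from rig import manip
import cv2,numpy as np
from scipy.spatial.transform import Rotation as Ro
def ray(c,u,v):
    d=c['R'].T@np.array([(u-c['cx'])/c['fx'],(v-c['cy'])/c['fy'],1.]);o=-c['R'].T@c['t'];return o,d/np.linalg.norm(d)
def onz(c,u,v,z):
    o,d=ray(c,u,v);return o+d*(z-o[2])/d[2]
def tri(obs):
    A=np.zeros((3,3));b=np.zeros(3);
    for c,u,v in obs:
        o,d=ray(c,u,v);P=np.eye(3)-np.outer(d,d);A+=P;b+=P@o
    X=np.linalg.solve(A,b);r=[np.linalg.norm((np.eye(3)-np.outer(d,d))@(X-o)) for o,d in [ray(*q) for q in obs]]
    return X,np.round(r,4)
def proj(c,X):
    p=c['R']@X+c['t'];return np.array([c['fx']*p[0]/p[2]+c['cx'],c['fy']*p[1]/p[2]+c['cy']])
def tool():
    s=manip.get_state();q=s['ee_rot'];return s['position'],Ro.from_quat([q[1],q[2],q[3],q[0]])
np.set_printoptions(precision=4,suppress=True)
E
python3 - <<'E'
from h import *
c=manip.calibration("scene");w=manip.calibration("wrist")
print("foot",onz(c,322.5,181,.045),"bump",onz(c,297.5,189,.051),"cap centre",onz(c,150+310/5,150+250/5,.12),onz(c,150+310/5,150+250/5,.15))
for p in [(39,200),(268,82),(535,242),(312,378)]: print(onz(c,260+p[0]/6,150+p[1]/6,.04))
p,R=tool();print(p,R.as_matrix())
print("cam in tool",R.inv().apply(-w['R'].T@w['t']-p), (w['R']@R.as_matrix()))
E
```

```text
foot [0.5762 0.2348 0.045 ] bump [0.5805 0.1451 0.051 ] cap centre [ 0.593 -0.118  0.12 ] [ 0.6279 -0.1322  0.15  ]
[0.5039 0.0897 0.04  ]
[0.4713 0.2444 0.04  ]
[0.643  0.2796 0.04  ]
[0.6747 0.1296 0.04  ]
[0.2227 0.53   0.404 ] [[-0.0007  0.3874  0.9219]
 [-0.0012  0.9219 -0.3874]
 [-1.     -0.0014 -0.0002]]
cam in tool [ 0.0318 -0.0006 -0.0804] [[ 0.0006  1.      0.0015]
 [-0.3153 -0.0013  0.949 ]
 [ 0.949  -0.0011  0.3153]]
```

```bash
cat >> h.py <<'E'
def plan(Pt,Rt,n=None,v=.035,w=6.5,grip=1.0,dr=4,rd=1):
    """Rows from measured pose to target TCP pose; prints them"""
    p,R=tool()
    rv=(R.inv()*Rt).as_rotvec(degrees=True)
    D=np.asarray(Pt)-p
    if n is None: n=int(np.ceil(max(np.linalg.norm(D)/v,np.linalg.norm(rv)/w,1)))
    k=np.round(rv/n,rd); cp=p.copy();cR=R;out=[]
    for i in range(n):
        g=p+D*(i+1)/n
        d=np.round(cR.inv().apply(g-cp),dr); out.append((d,k)); cp=cp+cR.apply(d); cR=cR*Ro.from_rotvec(k,degrees=True)
    print("n",n,"end err mm",np.round((cp-Pt)*1000,1),"deg",np.degrees((cR.inv()*Rt).magnitude()).round(2))
    for d,k in out: print('{"dp":[%g,%g,%g],"turn":[%g,%g,%g],"grip":%g},'%(*d,*k,grip))
def frame(x,y):
    x=np.asarray(x,float);x/=np.linalg.norm(x);y=np.asarray(y,float);y=y-x*(x@y);y/=np.linalg.norm(y);return Ro.from_matrix(np.c_[x,y,np.cross(x,y)])
E
python3 -c "
from h import *
plan([.45,.02,.5],frame([0,0,-1],[0,1,0]),v=.042)"
```

```text
n 14 end err mm [-0. -0.  0.] deg 0.4
{"dp":[-0.0068,-0.0273,0.0291],"turn":[-1.6,-0,0],"grip":1},
{"dp":[-0.0068,-0.0281,0.0283],"turn":[-1.6,-0,0],"grip":1},
{"dp":[-0.0069,-0.0289,0.0275],"turn":[-1.6,-0,0],"grip":1},
{"dp":[-0.0068,-0.0296,0.0267],"turn":[-1.6,-0,0],"grip":1},
{"dp":[-0.0068,-0.0304,0.0258],"turn":[-1.6,-0,0],"grip":1},
{"dp":[-0.0068,-0.0311,0.025],"turn":[-1.6,-0,0],"grip":1},
{"dp":[-0.0068,-0.0317,0.0242],"turn":[-1.6,-0,0],"grip":1},
{"dp":[-0.0069,-0.0325,0.0232],"turn":[-1.6,-0,0],"grip":1},
{"dp":[-0.0068,-0.033,0.0223],"turn":[-1.6,-0,0],"grip":1},
{"dp":[-0.0068,-0.0337,0.0214],"turn":[-1.6,-0,0],"grip":1},
{"dp":[-0.0068,-0.0343,0.0204],"turn":[-1.6,-0,0],"grip":1},
{"dp":[-0.0068,-0.0348,0.0195],"turn":[-1.6,-0,0],"grip":1},
{"dp":[-0.0069,-0.0353,0.0184],"turn":[-1.6,-0,0],"grip":1},
{"dp":[-0.0068,-0.0359,0.0175],"turn":[-1.6,-0,0],"grip":1},
```

Emit:
{"api": "arm_command", "payload": {
  "targets": [
    {"dp": [-0.007, -0.027, 0.029], "turn": [-1.6, 0, 0], "grip": 1},
    {"dp": [-0.007, -0.028, 0.028], "turn": [-1.6, 0, 0], "grip": 1},
    {"dp": [-0.007, -0.029, 0.0275], "turn": [-1.6, 0, 0], "grip": 1},
    {"dp": [-0.007, -0.03, 0.0265], "turn": [-1.6, 0, 0], "grip": 1},
    {"dp": [-0.007, -0.03, 0.026], "turn": [-1.6, 0, 0], "grip": 1},
    {"dp": [-0.007, -0.031, 0.025], "turn": [-1.6, 0, 0], "grip": 1},
    {"dp": [-0.007, -0.032, 0.024], "turn": [-1.6, 0, 0], "grip": 1},
    {"dp": [-0.007, -0.0325, 0.023], "turn": [-1.6, 0, 0], "grip": 1}
  ]
}}

```text
clock: 0.95
position: [0.3521, 0.2374, 0.4609]
ee_rot: [0.704, 0.061, 0.704, -0.061]
contact_force: [0.0, -0.8, 0.5]
width: 0.0856
```

Emit:
{"api": "arm_command", "payload": {
  "targets": [
    {"dp": [-0.007, -0.033, 0.022], "turn": [-1.6, 0, 0], "grip": 1},
    {"dp": [-0.007, -0.0335, 0.0215], "turn": [-1.6, 0, 0], "grip": 1},
    {"dp": [-0.007, -0.034, 0.0205], "turn": [-1.6, 0, 0], "grip": 1},
    {"dp": [-0.007, -0.035, 0.0195], "turn": [-1.6, 0, 0], "grip": 1},
    {"dp": [-0.007, -0.035, 0.0185], "turn": [-1.6, 0, 0], "grip": 1},
    {"dp": [-0.007, -0.036, 0.0175], "turn": [-2, 0, 0], "grip": 1},
    {"dp": [0, 0, 0], "turn": [0, 0, 0], "grip": 1},
    {"dp": [0, 0, 0], "turn": [0, 0, 0], "grip": 1}
  ]
}}

```text
clock: 1.75
position: [0.4495, 0.0201, 0.5023]
ee_rot: [0.707, 0.001, 0.708, -0.001]
contact_force: [-0.1, -0.1, 0.1]
width: 0.0857
```

```bash
python3 - <<'E'
from h import *
import pickle
w=manip.calibration("wrist");im=manip.get_image("wrist");cv2.imwrite("pics/w1.png",im[:,:,::-1]);pickle.dump(w,open("w1.pkl","wb"))
cv2.imwrite("pics/w1b.png",cv2.resize(im[:,:,::-1],(800,600),interpolation=cv2.INTER_CUBIC))
im=manip.get_image("scene");cv2.imwrite("pics/scene1.png",im[:,:,::-1])
im=manip.get_image("side");cv2.imwrite("pics/side1.png",im[:,:,::-1])
print(tool()[0])
E
```

```text
[0.4488 0.0217 0.5024]
```

View pics/w1b.png

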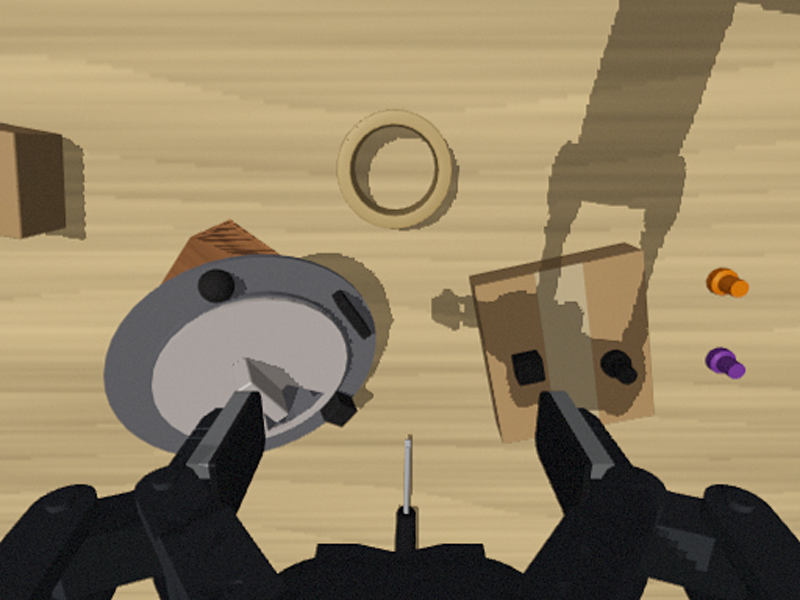

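View pics/side1.png

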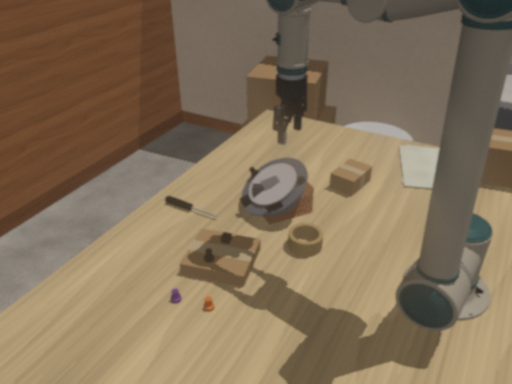

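```bash
python3 - <<'E'
import cv2,numpy as np
for n,(a,b,c,d) in {"scene1":(160,250,160,260),"side1":(145,230,230,325)}.items():
    im=cv2.imread(f"pics/{n}.png")[a:b,c:d]
    cv2.imwrite(f"pics/{n}z.png",cv2.resize(im,None,fx=6,fy=6,interpolation=cv2.INTER_CUBIC))
E
```

```text
(no output)
```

View pics/scene1z.png

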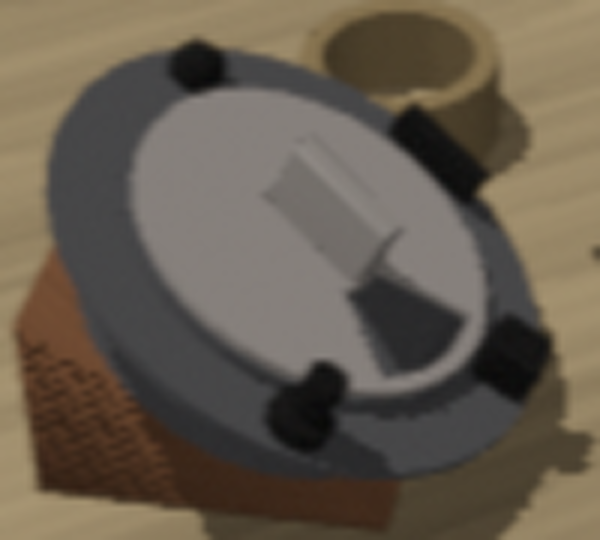

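View pics/side1z.png

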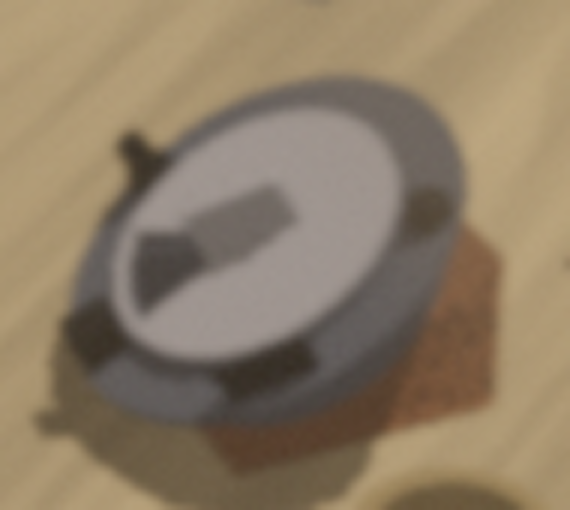

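```bash
cat > cap.py <<'E'
from h import *
from scipy.optimize import least_squares
def fitcap(obs):  # obs list of (cal, Nx2 outline pixels); unknown centre, lean azimuth
    rays=[ray(c,u,v) for c,P in obs for u,v in P]
    def ax(a): return np.array([np.cos(a)*.5,np.sin(a)*.5,np.sqrt(.75)])
    def f(q):
        C=q[:3];n=ax(q[3]);return [np.linalg.norm(o+d*((C-o)@n)/(d@n)-C)-.082 for o,d in rays]
    s=least_squares(f,[.6,-.12,.13,1.57],loss='soft_l1',f_scale=.002)
    return s.x[:3],ax(s.x[3]),s.x[3],np.array(f(s.x))
def onplane(c,u,v,C,n):
    o,d=ray(c,u,v);return o+d*((C-o)@n)/(d@n)
E
python3 - <<'E'
from cap import *
S=manip.calibration("scene");D=manip.calibration("side")
ps=np.array([(131,190),(160,118),(240,88),(330,115),(420,175),(480,250),(482,330),(440,380),(370,392),(280,350),(190,280)])/6-.4+[160,160]
pd=np.array([(113,265),(150,190),(220,135),(310,108),(380,130),(403,190),(370,270),(300,330),(215,360),(145,335)])/6-.4+[230,145]
for o in ([(S,ps),(D,pd)],[(S,ps)],[(D,pd)]):
    C,n,a,r=fitcap(o);print(C,n,np.degrees(a),np.round(r*1000,1))
C,n,a,r=fitcap([(S,ps),(D,pd)])
u=np.cross([0,0,1.],n);u/=np.linalg.norm(u);v=np.cross(n,u)
def ang(X): d=X-C;return np.degrees(np.arctan2(d@v,d@u)),np.hypot(d@u,d@v)
for nm,c,off,pts in [("scene",S,(160,160),dict(winL=(348,295),winR=(466,320),winb=(390,375),apex=(375,268),foot=(303,420),sq=(510,370),bar=(440,165),ball=(198,75))),("side",D,(230,145),dict(w1=(145,235),w2=(143,312),w3=(205,262),foot=(150,175),sq=(95,345),bar=(267,380),ball=(428,215)))]:
    for k,p in pts.items(): print(nm,k,np.round(ang(onplane(c,p[0]/6-.4+off[0],p[1]/6-.4+off[1],C,n)),3))
print(C,n,u,v)
E
```

```text
[ 0.5604 -0.1034  0.0969] [0.2717 0.4198 0.866 ] 57.08947107218423 [ 3.2 -0.5  1.4 -2.  -1.1  3.   0.2  2.1  3.8 -4.  -3.6  1.3 -0.3 -2.4
 -0.2  1.7  1.5 -0.3 -1.6  0.3 -2.9]
[ 0.5822 -0.1114  0.1154] [0.237  0.4402 0.866 ] 61.701936534655886 [ 2.6 -1.9  1.7 -0.5 -0.6  1.  -3.   0.6  4.9 -1.5 -1.7]
[ 0.5538 -0.0915  0.1059] [0.2902 0.4071 0.866 ] 54.51570978599501 [ 1.7  1.  -1.3 -0.7  0.3  0.6  0.2 -0.6  0.7 -3.2]
scene winL [-145.454    0.034]
scene winR [-96.684   0.074]
scene winb [-144.723    0.077]
scene apex [-98.335   0.029]
scene foot [-173.589    0.11 ]
scene sq [-104.928    0.1  ]
scene bar [-30.417   0.097]
scene ball [47.931  0.092]
side w1 [-141.55     0.068]
side w2 [-96.321   0.072]
side w3 [-101.704    0.031]
side foot [-168.967    0.09 ]
side sq [-97.073   0.102]
side bar [-29.336   0.102]
side ball [41.433  0.1  ]
[ 0.5604 -0.1034  0.0969] [0.2717 0.4198 0.866 ] [-0.8395  0.5433  0.    ] [-0.4705 -0.727   0.5   ]
```

```bash
python3 - <<'E'
from h import *
print(manip.get_state()['qpos'])
C=np.array([.565,-.104,.1]);n=np.array([.265,.424,.866]);b=np.array([.835,.343,-.43])
R=frame(-n,np.cross(n,b)); z=R.as_matrix()[:,2]
plan(C+.30*n+.03*z,R)
E
```

```text
[-0.107   0.0396  1.5601  0.0006  1.5429 -1.6791]
n 8 end err mm [ 0. -0.  0.] deg 0.29
{"dp":[0.0194,0.0014,0.0276],"turn":[-3.2,2.7,-2.7],"grip":1},
{"dp":[0.018,0.0008,0.0286],"turn":[-3.2,2.7,-2.7],"grip":1},
{"dp":[0.0166,-0.0001,0.0294],"turn":[-3.2,2.7,-2.7],"grip":1},
{"dp":[0.0153,-0.0009,0.0301],"turn":[-3.2,2.7,-2.7],"grip":1},
{"dp":[0.0139,-0.002,0.0307],"turn":[-3.2,2.7,-2.7],"grip":1},
{"dp":[0.0125,-0.0031,0.0312],"turn":[-3.2,2.7,-2.7],"grip":1},
{"dp":[0.0113,-0.0043,0.0316],"turn":[-3.2,2.7,-2.7],"grip":1},
{"dp":[0.0099,-0.0056,0.0318],"turn":[-3.2,2.7,-2.7],"grip":1},
```

Emit:
{"api": "arm_command", "payload": {
  "targets": [
    {"dp": [0.019, 0.001, 0.0275], "turn": [-3.2, 2.7, -2.7], "grip": 1},
    {"dp": [0.018, 0.001, 0.0285], "turn": [-3.2, 2.7, -2.7], "grip": 1},
    {"dp": [0.0165, 0, 0.0295], "turn": [-3.2, 2.7, -2.7], "grip": 1},
    {"dp": [0.015, -0.001, 0.03], "turn": [-3.2, 2.7, -2.7], "grip": 1},
    {"dp": [0.014, -0.002, 0.0305], "turn": [-3.2, 2.7, -2.7], "grip": 1},
    {"dp": [0.0125, -0.003, 0.031], "turn": [-3.2, 2.7, -2.7], "grip": 1},
    {"dp": [0.011, -0.004, 0.0315], "turn": [-3.2, 2.7, -2.7], "grip": 1},
    {"dp": [0.01, -0.0055, 0.032], "turn": [-3.2, 2.7, -2.7], "grip": 1}
  ]
}}

```text
clock: 2.7
position: [0.6704, 0.0347, 0.3476]
ee_rot: [0.533, -0.288, 0.795, 0.025]
contact_force: [-0.3, 0.2, -0.3]
width: 0.0855
```

Emit:
{"api": "arm_command", "payload": {
  "targets": [
    {"dp": [0, 0, 0], "turn": [0, 0, 0], "grip": 1},
    {"dp": [0, 0, 0], "turn": [0, 0, 0], "grip": 1}
  ]
}}

```text
clock: 2.9
position: [0.6696, 0.0344, 0.3471]
ee_rot: [0.533, -0.286, 0.796, 0.025]
contact_force: [-0.5, 0.1, 0.5]
width: 0.0852
```

```bash
cat > snap.py <<'E'
import sys,pickle
from h import *
t=sys.argv[1]
print(manip.get_state()['qpos'],tool()[0])
w=manip.calibration("wrist");im=manip.get_image("wrist");cv2.imwrite(f"pics/{t}.png",im[:,:,::-1]);pickle.dump(w,open(f"{t}.pkl","wb"))
cv2.imwrite(f"pics/{t}b.png",cv2.resize(im[:,:,::-1],(768,576),interpolation=cv2.INTER_CUBIC))
E
python3 snap.py w2
```

```text
[ 0.0647  0.5563  1.2566 -0.4239  1.6506 -1.9307] [0.6696 0.0344 0.3471]
```

View pics/w2b.png

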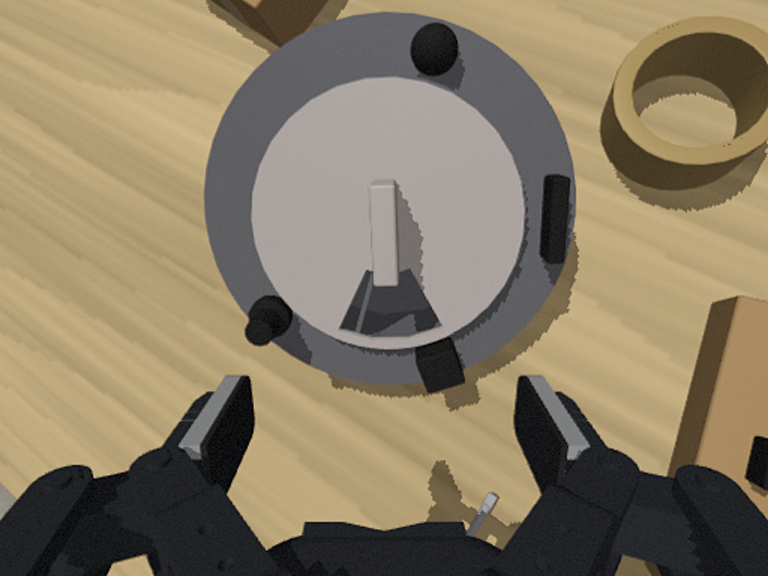

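```bash
cat > ms.py <<'E'
from cap import *
import pickle,sys
t=sys.argv[1]
im=cv2.imread(f"pics/{t}.png");w=pickle.load(open(f"{t}.pkl","rb"))
S=manip.calibration("scene");D=manip.calibration("side")
def capmask(im):
    hsv=cv2.cvtColor(im,cv2.COLOR_BGR2HSV);m=((hsv[:,:,1]<40)&(hsv[:,:,2]>int(sys.argv[2]) if len(sys.argv)>2 else (hsv[:,:,1]<40)&(hsv[:,:,2]>125))).astype(np.uint8)
    m=cv2.morphologyEx(m,cv2.MORPH_OPEN,np.ones((3,3)))
    k,l,st,_=cv2.connectedComponentsWithStats(m);
    return (l==1+np.argmax(st[1:,4])).astype(np.uint8)
def outline(m):
    c=max(cv2.findContours(m,cv2.RETR_EXTERNAL,cv2.CHAIN_APPROX_NONE)[0],key=cv2.contourArea)
    return cv2.convexHull(c)[:,0,:].astype(float)
m=capmask(im);P=outline(m);print(len(P),P.min(0),P.max(0))
C,n,a,r=fitcap([(w,P)]);print("wrist only",C,n,np.degrees(a),np.abs(r).mean()*1e3,np.abs(r).max()*1e3)
vis=im.copy();cv2.polylines(vis,[P.astype(np.int32)],True,(0,0,255));
ps=np.array([(131,190),(160,118),(240,88),(330,115),(420,175),(480,250),(482,330),(440,380),(370,392),(280,350),(190,280)])/6-.4+[160,160]
pd=np.array([(113,265),(150,190),(220,135),(310,108),(380,130),(403,190),(370,270),(300,330),(215,360),(145,335)])/6-.4+[230,145]
print("all",*fitcap([(w,P),(S,ps),(D,pd)])[:3])
print("C scene",proj(S,C),"side",proj(D,C))
pickle.dump((C,n,w),open("cap.pkl","wb"))
cv2.imwrite("pics/vis.png",vis)
E
python3 ms.py w2
```

```text
68 [167.  51.] [349. 232.]
wrist only [ 0.5623 -0.1059  0.0968] [0.2955 0.4033 0.866 ] 53.76789575993106 0.10557218754404611 0.34374098875314396
all [ 0.5616 -0.1053  0.0968] [0.2757 0.4171 0.866 ] 0.9866615760049847
C scene [211.7757 199.0586] side [271.841  182.5107]
```

View pics/vis.png

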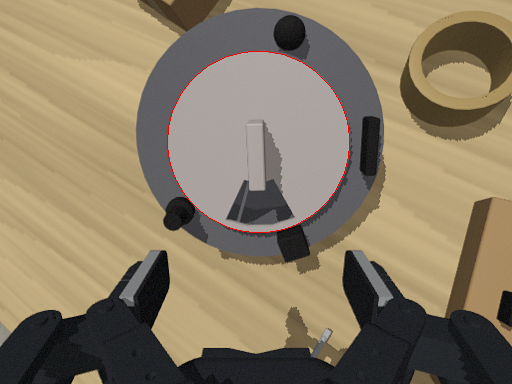

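```bash
cat > ang.py <<'E'
from cap import *
import pickle
C,_,_=pickle.load(open("cap.pkl","rb"));az=np.radians(55.5);n=np.array([.5*np.cos(az),.5*np.sin(az),.866])
n/=np.linalg.norm(n)
u=np.cross([0,0,1.],n);u/=np.linalg.norm(u);v=np.cross(n,u)
def ang(c,p,h):
    d=onplane(c,p[0],p[1],C+h*n,n)-C; return np.round(np.degrees(np.arctan2(d@v,d@u)),1),np.round(1000*np.hypot(d@u,d@v),1)
E
python3 - <<'E'
from ang import *
w=pickle.load(open("w2.pkl","rb"))
for k,p,h in [("wl",(226,220),0),("wr",(294,217),0),("barfar",(256,121),.032),("barnear",(257.5,190),.032),("foottop",(173,221),.022),("sqtop",(292,235),.01),("bartop",(369,146),.022),("ball",(290,33),.0)]:
    print(k,ang(w,p,h))
im=cv2.imread("pics/w2.png");cv2.imwrite("pics/z.png",cv2.resize(im[100:270,150:390],None,fx=3.3,fy=3.3,interpolation=cv2.INTER_CUBIC))
E
```

```text
wl (np.float64(-143.4), np.float64(75.4))
wr (np.float64(-90.8), np.float64(74.3))
barfar (np.float64(61.4), np.float64(28.9))
barnear (np.float64(-117.9), np.float64(27.3))
foottop (np.float64(-170.9), np.float64(97.0))
sqtop (np.float64(-96.7), np.float64(86.3))
bartop (np.float64(-24.5), np.float64(92.5))
ball (np.float64(45.0), np.float64(98.5))
```

View pics/z.png

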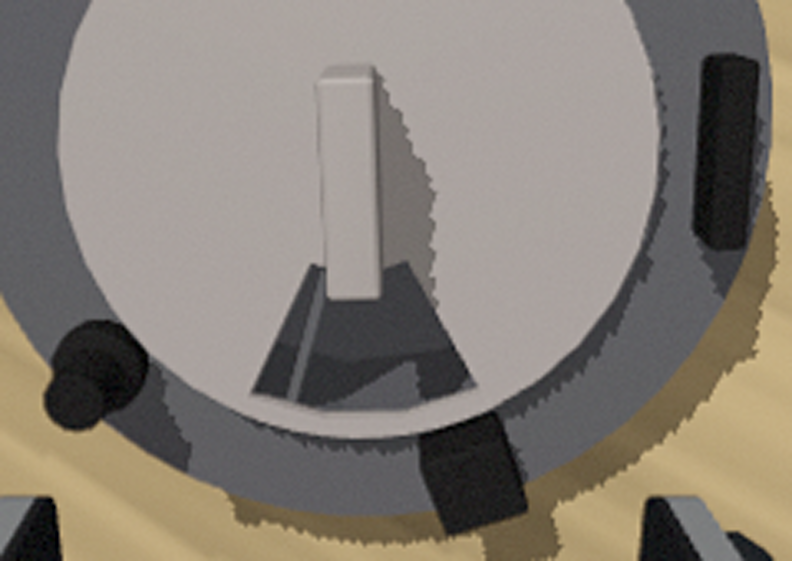

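```bash
python3 - <<'E'
from ang import *
b=np.cos(np.radians(-118))*u+np.sin(np.radians(-118))*v
R=frame(-n,np.cross(n,b))
plan(C+.26*n,R,n=3); 
E
```

```text
n 3 end err mm [0.1 0.  0. ] deg 0.14
{"dp":[0.0153,-0.0014,-0.0092],"turn":[-0.5,0.1,0.4],"grip":1},
{"dp":[0.0153,-0.0014,-0.0092],"turn":[-0.5,0.1,0.4],"grip":1},
{"dp":[0.0152,-0.0015,-0.0091],"turn":[-0.5,0.1,0.4],"grip":1},
```

Emit:
{"api": "arm_command", "payload": {
  "targets": [
    {"dp": [0.015, -0.0015, -0.009], "turn": [-0.5, 0.1, 0.4], "grip": 1},
    {"dp": [0.015, -0.0015, -0.009], "turn": [-0.5, 0.1, 0.4], "grip": 1},
    {"dp": [0.015, -0.0015, -0.009], "turn": [-0.5, 0.1, 0.4], "grip": 1},
    {"dp": [0, 0, 0], "turn": [0, 0, 0], "grip": 1},
    {"dp": [0, 0, 0], "turn": [0, 0, 0], "grip": 1}
  ]
}}

```text
clock: 3.45
position: [0.6368, 0.0005, 0.3244]
ee_rot: [0.529, -0.284, 0.799, 0.039]
contact_force: [1.5, 0.4, 0.0]
width: 0.0857
```

```bash
python3 - <<'E'
from ang import *
b=np.cos(np.radians(-118))*u+np.sin(np.radians(-118))*v
R=frame(-n,np.cross(n,b))
plan(C+.178*n,R,n=5); 
E
python3 snap.py w3
```

```text
n 5 end err mm [0.  0.1 0. ] deg 0.35
{"dp":[0.0168,0.0004,0.0001],"turn":[-0,0.1,0],"grip":1},
{"dp":[0.0168,0.0003,0],"turn":[-0,0.1,0],"grip":1},
{"dp":[0.0168,0.0004,0.0001],"turn":[-0,0.1,0],"grip":1},
{"dp":[0.0168,0.0003,0.0002],"turn":[-0,0.1,0],"grip":1},
{"dp":[0.0168,0.0004,0.0002],"turn":[-0,0.1,0],"grip":1},
[ 0.0142  0.5187  1.3818 -0.4204  1.5588 -1.9602] [0.6368 0.0005 0.3244]
```

View pics/w3b.png

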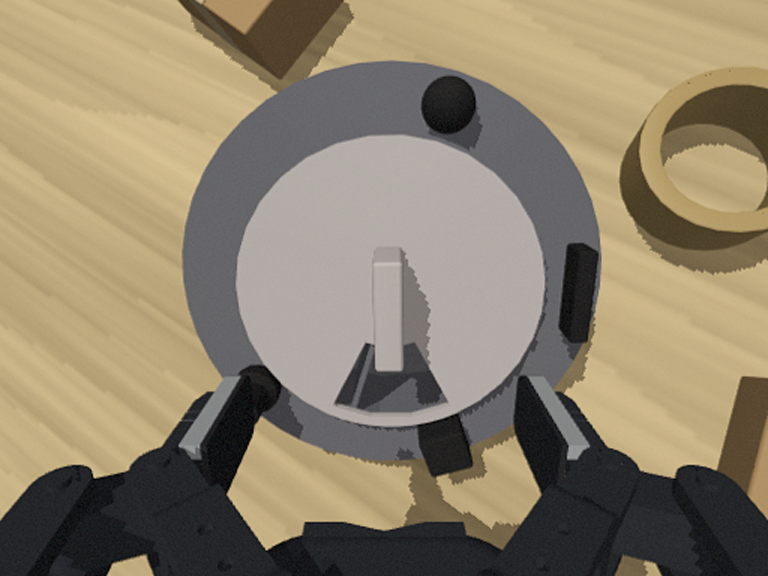

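Emit:
{"api": "arm_command", "payload": {
  "targets": [
    {"dp": [0.017, 0.0005, 0], "turn": [0, 0.1, 0], "grip": 1},
    {"dp": [0.017, 0.0005, 0], "turn": [0, 0.1, 0], "grip": 1},
    {"dp": [0.017, 0.0005, 0], "turn": [0, 0.1, 0], "grip": 1},
    {"dp": [0.017, 0.0005, 0], "turn": [0, 0, 0], "grip": 1},
    {"dp": [0.016, 0, 0], "turn": [0, 0, 0], "grip": 1},
    {"dp": [0, 0, 0], "turn": [0, 0, 0], "grip": 0.3},
    {"dp": [0, 0, 0], "turn": [0, 0, 0], "grip": 0}
  ],
  "grip_force": 25
}}

```text
clock: 4.2
position: [0.6131, -0.0323, 0.25]
ee_rot: [0.527, -0.284, 0.8, 0.039]
contact_force: [-0.0, -0.2, -0.5]
width: 0.0592
```

Emit:
{"api": "arm_command", "payload": {
  "targets": [
    {"dp": [0, 0, 0], "turn": [0, 0, 0], "grip": -0.4},
    {"dp": [0, 0, 0], "turn": [0, 0, 0], "grip": -0.8},
    {"dp": [0, 0, 0], "turn": [0, 0, 0], "grip": -1},
    {"dp": [0, 0, 0], "turn": [0, 0, 0], "grip": -1},
    {"dp": [0, 0, 0], "turn": [0, 0, 0], "grip": -1},
    {"dp": [0, 0, 0], "turn": [0, 0, 0], "grip": -1}
  ]
}}

```text
clock: 4.8
position: [0.6128, -0.0323, 0.25]
ee_rot: [0.527, -0.284, 0.8, 0.039]
contact_force: [2.0, 2.2, 4.8]
width: 0.0137
```

```bash
python3 snap.py w4; python3 -c "
from ang import *
p,R=tool();print('off axis mm',1000*((p-C)-n*((p-C)@n)),(p-C)@n, 'tilt',np.degrees(np.arccos(-R.as_matrix()[:,0]@n)));print(manip.get_state()['contact_force'],manip.get_state()['width'])"
```

```text
[-0.034   0.5474  1.536  -0.4455  1.3803 -1.9242] [ 0.6128 -0.0323  0.25  ]
off axis mm [ 0.3119  0.5281 -0.3533] 0.17734088125405223 tilt 0.11274832664870713
[0.8733 2.0461 5.1596] 0.013730672934414682
```

View pics/w4b.png

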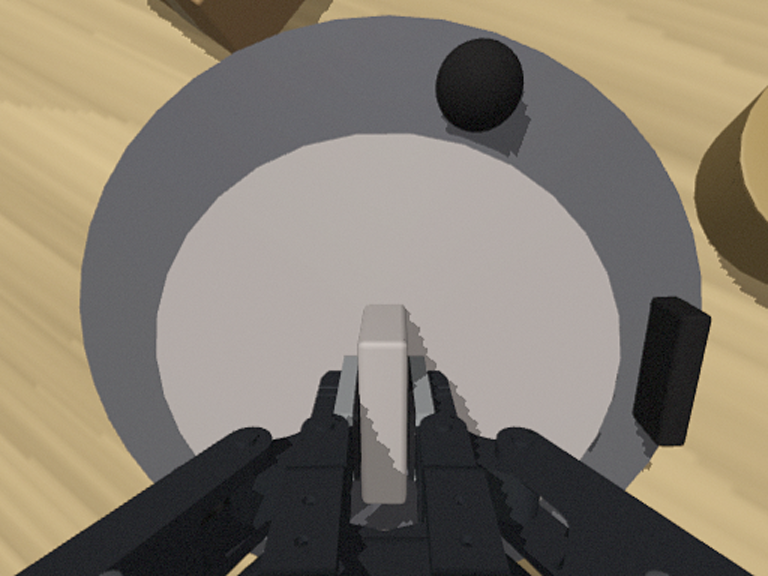

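Emit:
{"api": "arm_command", "payload": {
  "targets": [
    {"dp": [0, 0, 0], "turn": [2, 0, 0], "grip": -1},
    {"dp": [0, 0, 0], "turn": [4, 0, 0], "grip": -1},
    {"dp": [0, 0, 0], "turn": [4, 0, 0], "grip": -1},
    {"dp": [0, 0, 0], "turn": [4, 0, 0], "grip": -1},
    {"dp": [0, 0, 0], "turn": [4, 0, 0], "grip": -1}
  ]
}}

```text
clock: 5.35
position: [0.6128, -0.0323, 0.25]
ee_rot: [0.565, -0.198, 0.796, -0.088]
contact_force: [2.4, 3.0, 5.8]
width: 0.014
```

```bash
python3 -c "
from ang import *
p,R=tool();z=R.as_matrix()[:,2];print(np.degrees(np.arctan2(z@v,z@u)));s=manip.get_state();print(s['contact_force'],s['moment'],s['width'],s['qpos'])"
```

```text
-136.30828637076561
[2.3655 2.9717 5.8132] [ 0.7166  0.0475 -0.201 ] 0.0140465210667846 [-0.0339  0.5474  1.536  -0.4459  1.3803 -1.6075]
```

Turning smoothly with low force. 34° more.

Emit:
{"api": "arm_command", "payload": {
  "targets": [
    {"dp": [0, 0, 0], "turn": [5, 0, 0], "grip": -1},
    {"dp": [0, 0, 0], "turn": [5, 0, 0], "grip": -1},
    {"dp": [0, 0, 0], "turn": [5, 0, 0], "grip": -1},
    {"dp": [0, 0, 0], "turn": [5, 0, 0], "grip": -1},
    {"dp": [0, 0, 0], "turn": [5, 0, 0], "grip": -1},
    {"dp": [0, 0, 0], "turn": [5, 0, 0], "grip": -1},
    {"dp": [0, 0, 0], "turn": [4, 0, 0], "grip": -1},
    {"dp": [0, 0, 0], "turn": [0, 0, 0], "grip": -1}
  ]
}}

```text
clock: 6.15
position: [0.6128, -0.0325, 0.25]
ee_rot: [0.598, -0.024, 0.736, -0.317]
contact_force: [0.4, 2.4, 6.0]
width: 0.0136
```

Emit:
{"api": "arm_command", "payload": {
  "targets": [
    {"dp": [0, 0, 0], "turn": [0, 0, 0], "grip": -0.5},
    {"dp": [0, 0, 0], "turn": [0, 0, 0], "grip": 0},
    {"dp": [0, 0, 0], "turn": [0, 0, 0], "grip": 0.4},
    {"dp": [0, 0, 0], "turn": [0, 0, 0], "grip": 0.4},
    {"dp": [-0.02, 0, 0], "turn": [0, 0, 0], "grip": 0.4},
    {"dp": [-0.03, 0, 0], "turn": [0, 0, 0], "grip": 0.4},
    {"dp": [-0.035, 0, 0], "turn": [0, 0, 0], "grip": 0.4},
    {"dp": [-0.035, 0, 0], "turn": [0, 0, 0], "grip": 0.4}
  ]
}}

```text
clock: 6.95
position: [0.6468, 0.0173, 0.3536]
ee_rot: [0.597, -0.025, 0.737, -0.316]
contact_force: [0.6, -0.4, -0.6]
width: 0.0601
```

```bash
python3 snap.py w5
```

```text
[ 0.0386  0.5193  1.3067 -0.4161  1.645  -1.0636] [0.6468 0.0173 0.3536]
```

View pics/w5b.png

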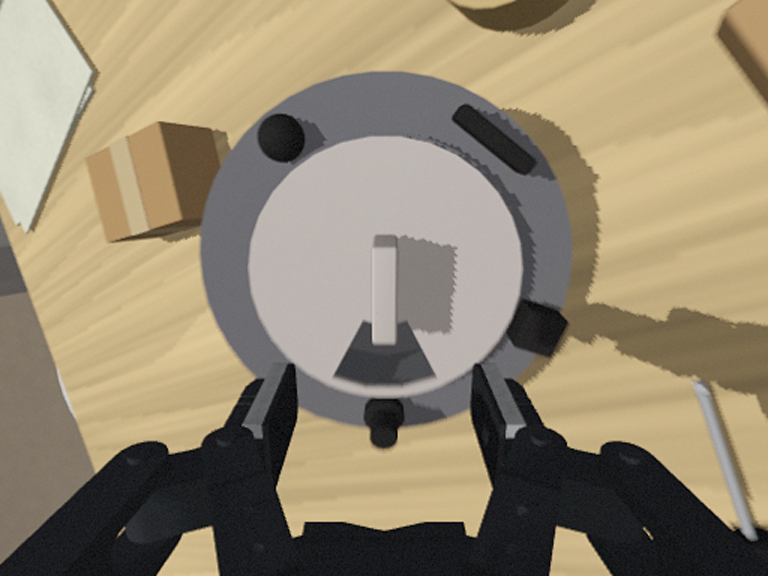

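```bash
python3 - <<'E'
from h import *
import pickle
w=pickle.load(open("w1.pkl","rb"));S=manip.calibration("scene")
k=512/800
base=[onz(w,614*k,362*k,.045),onz(S,260+377/6-.4,150+185/6-.4,.045)]
print("base",base,"top",onz(w,626*k,371*k,.072),onz(S,260+380/6-.4,150+143/6-.4,.072))
print("tri top",tri([(w,626*k,371*k),(S,260+380/6-.4,150+145/6-.4)]))
for p in [(470,277),(638,246),(654,414),(502,441)]: print(onz(w,p[0]*k,p[1]*k,.04))
F=np.array([.575,.228,.062])
y=[.98,.2,0];R=frame([0,0,-1],y);z=R.as_matrix()[:,2]
plan(F+[0,0,.155+.12]+.04*z,R,grip=1)
E
```

```text
base [array([0.5744, 0.2303, 0.045 ]), array([0.5738, 0.2363, 0.045 ])] top [0.5706 0.2294 0.072 ] [0.5757 0.2332 0.072 ]
tri top (array([0.5735, 0.2334, 0.0681]), array([0.0018, 0.0018]))
[0.4884 0.0854 0.04  ]
[0.4594 0.2387 0.04  ]
[0.6364 0.2825 0.04  ]
[0.6685 0.1269 0.04  ]
n 10 end err mm [-0. -0.  0.] deg 0.77
{"dp":[-0.0033,0.0124,-0.0131],"turn":[5.3,1,2.9],"grip":1},
{"dp":[-0.0024,0.0112,-0.0143],"turn":[5.3,1,2.9],"grip":1},
{"dp":[-0.0017,0.01,-0.0153],"turn":[5.3,1,2.9],"grip":1},
{"dp":[-0.0009,0.0086,-0.0161],"turn":[5.3,1,2.9],"grip":1},
{"dp":[-0.0002,0.0071,-0.0169],"turn":[5.3,1,2.9],"grip":1},
{"dp":[0.0004,0.0055,-0.0175],"turn":[5.3,1,2.9],"grip":1},
{"dp":[0.001,0.0039,-0.0179],"turn":[5.3,1,2.9],"grip":1},
{"dp":[0.0014,0.0021,-0.0182],"turn":[5.3,1,2.9],"grip":1},
{"dp":[0.0018,0.0003,-0.0182],"turn":[5.3,1,2.9],"grip":1},
{"dp":[0.002,-0.0015,-0.0182],"turn":[5.3,1,2.9],"grip":1},
```

Emit:
{"api": "arm_command", "payload": {
  "targets": [
    {"dp": [-0.0035, 0.0125, -0.013], "turn": [5.4, 1, 2.9], "grip": 1},
    {"dp": [-0.0025, 0.011, -0.0145], "turn": [5.4, 1, 2.9], "grip": 1},
    {"dp": [-0.0015, 0.01, -0.0155], "turn": [5.4, 1, 2.9], "grip": 1},
    {"dp": [-0.001, 0.0085, -0.016], "turn": [5.4, 1, 2.9], "grip": 1},
    {"dp": [0, 0.007, -0.017], "turn": [5.3, 1, 2.9], "grip": 1},
    {"dp": [0.0005, 0.0055, -0.0175], "turn": [5.3, 1, 2.9], "grip": 1},
    {"dp": [0.001, 0.004, -0.018], "turn": [5.3, 1, 2.9], "grip": 1},
    {"dp": [0.0015, 0.002, -0.018], "turn": [5.3, 1, 2.9], "grip": 1}
  ]
}}

```text
clock: 7.8
position: [0.5939, 0.1533, 0.3348]
ee_rot: [0.564, 0.361, 0.599, -0.439]
contact_force: [0.4, 2.0, -0.8]
width: 0.0855
```

Emit:
{"api": "arm_command", "payload": {
  "targets": [
    {"dp": [0.002, 0.0005, -0.018], "turn": [5.3, 1, 2.9], "grip": 1},
    {"dp": [0.002, -0.0015, -0.018], "turn": [5.3, 1, 2.9], "grip": 1},
    {"dp": [0, 0, 0], "turn": [0, 0, 0], "grip": 1},
    {"dp": [0, 0, 0], "turn": [0, 0, 0], "grip": 1}
  ]
}}

```text
clock: 8.2
position: [0.5813, 0.1863, 0.3307]
ee_rot: [0.54, 0.446, 0.548, -0.456]
contact_force: [-0.0, -0.7, -0.5]
width: 0.0855
```

```bash
python3 snap.py w6
```

```text
[ 0.1963  0.3811  1.5355 -0.0003  1.243   0.0104] [0.5813 0.1863 0.3307]
```

View pics/w6b.png

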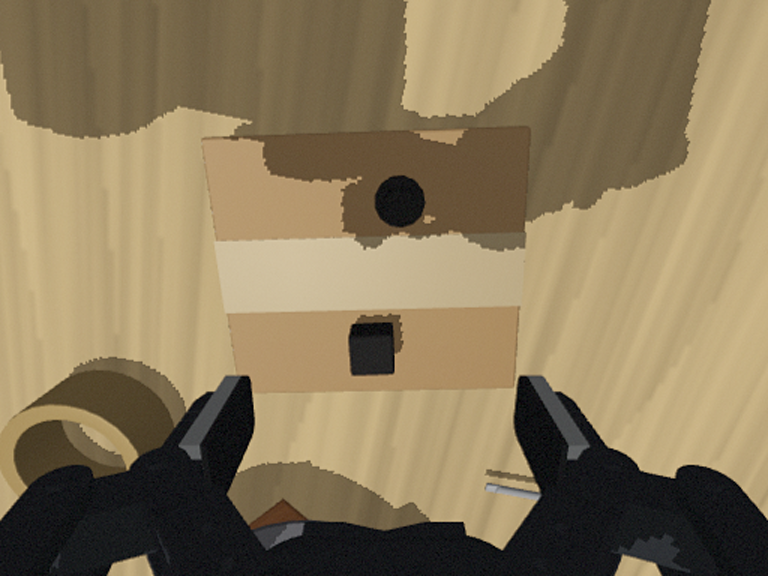

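```bash
python3 - <<'E'
from h import *
import pickle
w=pickle.load(open("w6.pkl","rb"));im=cv2.imread("pics/w6.png")
g=im.max(2)[110:160,235:300];m=(g<45).astype(np.uint8)
c=max(cv2.findContours(m,cv2.RETR_EXTERNAL,cv2.CHAIN_APPROX_NONE)[0],key=cv2.contourArea)
(x,y),r=cv2.minEnclosingCircle(c);print(x+235,y+110,r,cv2.contourArea(c))
F=onz(w,x+235,y+110,.047);print(F, r/w['fx']*np.linalg.norm(F+w['R'].T@w['t']))
for p in [(203,138),(529,127),(515,386),(238,392)]: print(onz(w,p[0]/1.5,p[1]/1.5,.04))
R=frame([0,0,-1],[.973,.232,0])
plan([F[0],F[1],.30],R,n=3)
E
```

```text
266.0717124938965 133.6474094390869 16.90308952331543 830.0
[0.576 0.233 0.047] 0.014126358517689244
[0.4652 0.2453 0.04  ]
[0.6367 0.283  0.04  ]
[0.6721 0.1304 0.04  ]
[0.4971 0.0913 0.04  ]
n 3 end err mm [ 0. -0.  0.] deg 0.16
{"dp":[0.0102,0.0012,-0.0157],"turn":[-0.9,0,0.3],"grip":1},
{"dp":[0.0102,0.0014,-0.0157],"turn":[-0.9,0,0.3],"grip":1},
{"dp":[0.0102,0.0016,-0.0157],"turn":[-0.9,0,0.3],"grip":1},
```

Emit:
{"api": "arm_command", "payload": {
  "targets": [
    {"dp": [0.01, 0.0015, -0.0155], "turn": [-0.9, 0, 0.3], "grip": 1},
    {"dp": [0.0105, 0.0015, -0.016], "turn": [-0.9, 0, 0.3], "grip": 1},
    {"dp": [0.01, 0.0015, -0.0155], "turn": [-0.9, 0, 0.3], "grip": 1},
    {"dp": [0.02, 0, 0], "turn": [0, 0, 0], "grip": 1},
    {"dp": [0.02, 0, 0], "turn": [0, 0, 0], "grip": 0.6},
    {"dp": [0, 0, 0], "turn": [0, 0, 0], "grip": 0.3}
  ]
}}

```text
clock: 8.85
position: [0.5745, 0.2345, 0.2562]
ee_rot: [0.552, 0.436, 0.557, -0.441]
contact_force: [-0.6, 0.2, -0.7]
width: 0.0592
```

```bash
python3 - <<'E'
from h import *
R=frame([0,0,-1],[.973,.232,0])
plan([.576,.233,.218],R,n=3)
E
python3 snap.py w7
```

```text
n 3 end err mm [-0.  0.  0.] deg 0.13
{"dp":[0.0127,0.0005,0.0006],"turn":[-0,-0,0.2],"grip":1},
{"dp":[0.0128,0.0004,0.0006],"turn":[-0,-0,0.2],"grip":1},
{"dp":[0.0127,0.0004,0.0006],"turn":[-0,-0,0.2],"grip":1},
[0.275  0.4565 1.6137 0.0017 1.0804 0.0415] [0.5745 0.2345 0.2562]
```

View pics/w7b.png

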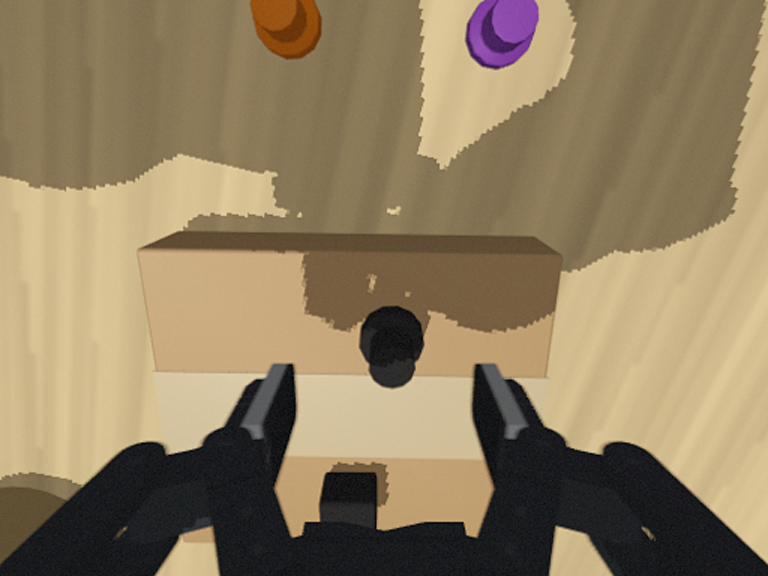

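Emit:
{"api": "arm_command", "payload": {
  "targets": [
    {"dp": [0.0125, 0.0005, 0.0005], "turn": [0, 0, 0.2], "grip": 0.4},
    {"dp": [0.013, 0.0005, 0.0005], "turn": [0, 0, 0.2], "grip": 0.4},
    {"dp": [0.0125, 0.0005, 0.0005], "turn": [0, 0, 0.2], "grip": 0.4},
    {"dp": [0, 0, 0], "turn": [0, 0, 0], "grip": 0},
    {"dp": [0, 0, 0], "turn": [0, 0, 0], "grip": -0.4},
    {"dp": [0, 0, 0], "turn": [0, 0, 0], "grip": -0.6},
    {"dp": [0, 0, 0], "turn": [0, 0, 0], "grip": -0.8},
    {"dp": [0, 0, 0], "turn": [0, 0, 0], "grip": -0.9}
  ],
  "grip_force": 25
}}

```text
clock: 9.7
position: [0.5783, 0.2328, 0.2254]
ee_rot: [0.556, 0.443, 0.552, -0.435]
contact_force: [-2.5, -1.4, 11.2]
width: 0.0167
```

Emit:
{"api": "arm_command", "payload": {
  "targets": [
    {"dp": [0, 0, 0], "turn": [0, 0, 0], "grip": -0.9},
    {"dp": [0, 0, 0], "turn": [0, 0, 0], "grip": -0.9}
  ]
}}

```text
clock: 9.9
position: [0.5782, 0.2328, 0.2254]
ee_rot: [0.556, 0.443, 0.552, -0.435]
contact_force: [-2.2, -1.1, 10.9]
width: 0.0167
```

Emit:
{"api": "arm_command", "payload": {
  "targets": [
    {"dp": [-0.007, 0, 0], "turn": [0, 0, 0], "grip": -0.9},
    {"dp": [0, 0, 0], "turn": [0, 0, 0], "grip": -0.9},
    {"dp": [-0.02, 0, 0], "turn": [0, 0, 0], "grip": -0.9},
    {"dp": [-0.03, 0, 0], "turn": [0, 0, 0], "grip": -0.9},
    {"dp": [-0.03, 0, 0], "turn": [0, 0, 0], "grip": -0.9},
    {"dp": [0, 0, 0], "turn": [0, 0, 0], "grip": -0.9}
  ]
}}

```text
clock: 10.5
position: [0.5788, 0.2327, 0.3139]
ee_rot: [0.558, 0.445, 0.551, -0.434]
contact_force: [0.0, 0.4, 0.2]
width: 0.0162
```

```bash
python3 snap.py w8;python3 - <<'E'
from h import *
im=manip.get_image("scene");cv2.imwrite("pics/s8.png",im[:,:,::-1])
cv2.imwrite("pics/s8z.png",cv2.resize(im[100:220,260:380,::-1],None,fx=5,fy=5,interpolation=cv2.INTER_CUBIC))
im=manip.get_image("side");cv2.imwrite("pics/d8.png",im[:,:,::-1])
cv2.imwrite("pics/d8z.png",cv2.resize(im[180:300,150:270,::-1],None,fx=5,fy=5,interpolation=cv2.INTER_CUBIC))
E
```

```text
[0.2705 0.4031 1.5444 0.001  1.1753 0.0393] [0.5788 0.2327 0.3139]
```

View pics/w8b.png

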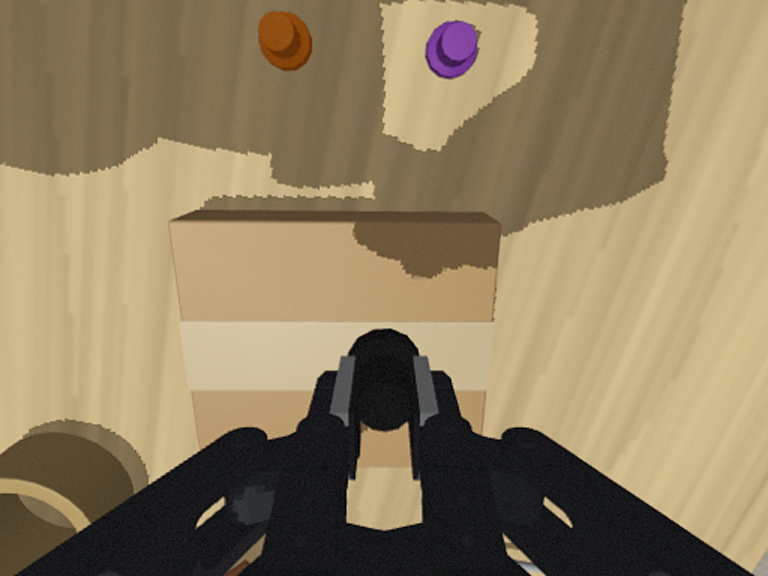

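View pics/s8z.png

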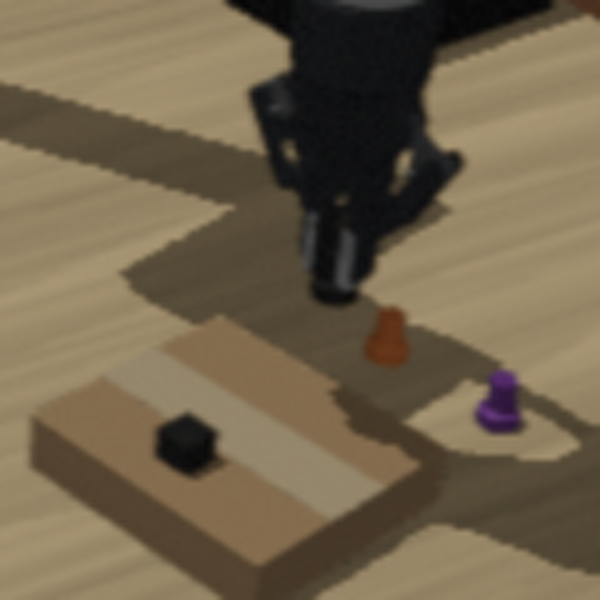

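View pics/d8z.png

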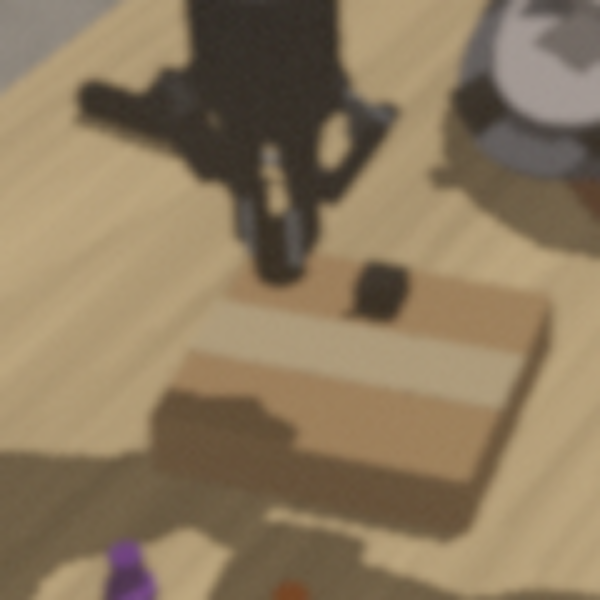

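```bash
python3 - <<'E'
from ang import *
b=np.cos(np.radians(-170))*u+np.sin(np.radians(-170))*v
R=frame(-n,np.cross(n,b));W=C+.053*b
print(W,b,W+.26*n)
plan(W+.27*n,R,grip=-.9)
E
```

```text
[ 0.6098 -0.1289  0.0922] [ 0.8968 -0.4339 -0.0868] [ 0.6835 -0.0218  0.3174]
n 10 end err mm [-0.1 -0.  -0. ] deg 0.56
{"dp":[-0.0017,0.005,0.0268],"turn":[-5.1,-0.8,-3],"grip":-0.9},
{"dp":[-0.0016,0.0024,0.0272],"turn":[-5.1,-0.8,-3],"grip":-0.9},
{"dp":[-0.0012,-0,0.0273],"turn":[-5.1,-0.8,-3],"grip":-0.9},
{"dp":[-0.0008,-0.0025,0.0272],"turn":[-5.1,-0.8,-3],"grip":-0.9},
{"dp":[-0.0002,-0.005,0.0268],"turn":[-5.1,-0.8,-3],"grip":-0.9},
{"dp":[0.0004,-0.0073,0.0263],"turn":[-5.1,-0.8,-3],"grip":-0.9},
{"dp":[0.0013,-0.0096,0.0256],"turn":[-5.1,-0.8,-3],"grip":-0.9},
{"dp":[0.0022,-0.0117,0.0246],"turn":[-5.1,-0.8,-3],"grip":-0.9},
{"dp":[0.0032,-0.0137,0.0234],"turn":[-5.1,-0.8,-3],"grip":-0.9},
{"dp":[0.0043,-0.0156,0.022],"turn":[-5.1,-0.8,-3],"grip":-0.9},
```

Emit:
{"api": "arm_command", "payload": {
  "targets": [
    {"dp": [-0.0015, 0.005, 0.027], "turn": [-5.1, -0.8, -3], "grip": -0.9},
    {"dp": [-0.0015, 0.0025, 0.027], "turn": [-5.1, -0.8, -3], "grip": -0.9},
    {"dp": [-0.001, 0, 0.0275], "turn": [-5.1, -0.8, -3], "grip": -0.9},
    {"dp": [-0.001, -0.0025, 0.027], "turn": [-5.1, -0.8, -3], "grip": -0.9},
    {"dp": [0, -0.005, 0.027], "turn": [-5.1, -0.8, -3], "grip": -0.9},
    {"dp": [0.0005, -0.0075, 0.0265], "turn": [-5.1, -0.8, -3], "grip": -0.9},
    {"dp": [0.0015, -0.0095, 0.0255], "turn": [-5.1, -0.8, -3], "grip": -0.9},
    {"dp": [0.002, -0.0115, 0.0245], "turn": [-5.1, -0.8, -3], "grip": -0.9}
  ]
}}

```text
clock: 11.45
position: [0.6651, 0.0312, 0.3203]
ee_rot: [0.601, 0.073, 0.718, -0.344]
contact_force: [0.4, -0.0, -0.6]
width: 0.0161
```

Emit:
{"api": "arm_command", "payload": {
  "targets": [
    {"dp": [0.003, -0.0135, 0.0235], "turn": [-5.1, -0.8, -3], "grip": -0.9},
    {"dp": [0.0045, -0.0155, 0.022], "turn": [-5.1, -0.8, -3], "grip": -0.9},
    {"dp": [0, 0, 0], "turn": [0, 0, 0], "grip": -0.9},
    {"dp": [0, 0, 0], "turn": [0, 0, 0], "grip": -0.9}
  ]
}}

```text
clock: 11.85
position: [0.6868, -0.0176, 0.3237]
ee_rot: [0.596, -0.02, 0.739, -0.312]
contact_force: [-0.7, 0.1, -0.3]
width: 0.0161
```

```bash
python3 snap.py w9; python3 - <<'E'
from ang import *
b=np.cos(np.radians(-170))*u+np.sin(np.radians(-170))*v
R=frame(-n,np.cross(n,b));W=C+.053*b
p,Rc=tool();print(p-W-.27*n,np.degrees((Rc.inv()*R).as_rotvec()))
plan(W+.215*n,R,grip=-.9,n=2)
plan(W+.178*n,R,grip=-.9,n=4)
E
```

```text
[-0.0139  0.5911  1.2479 -0.4177  1.6128 -1.1056] [ 0.6868 -0.0176  0.3237]
[ 0.0003  0.0006 -0.0018] [ 0.0066 -0.4594 -0.5034]
n 2 end err mm [0. 0. 0.] deg 0.11
{"dp":[0.0269,-0.001,0.0001],"turn":[0,-0.2,-0.3],"grip":-0.9},
{"dp":[0.0268,-0.0008,0.0001],"turn":[0,-0.2,-0.3],"grip":-0.9},
n 4 end err mm [-0.  0.  0.] deg 0.12
{"dp":[0.0227,-0.0006,0.0001],"turn":[0,-0.1,-0.1],"grip":-0.9},
{"dp":[0.0227,-0.0005,0.0002],"turn":[0,-0.1,-0.1],"grip":-0.9},
{"dp":[0.0226,-0.0005,0],"turn":[0,-0.1,-0.1],"grip":-0.9},
{"dp":[0.0227,-0.0004,0],"turn":[0,-0.1,-0.1],"grip":-0.9},
```

View pics/w9b.png

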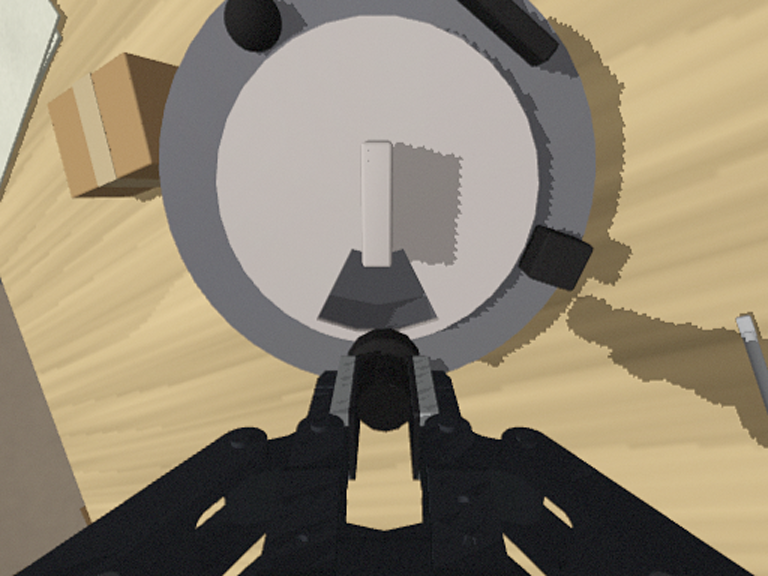

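Emit:
{"api": "arm_command", "payload": {
  "targets": [
    {"dp": [0.0225, -0.0005, 0], "turn": [0, -0.1, -0.2], "grip": -0.9},
    {"dp": [0.0225, -0.0005, 0], "turn": [0, -0.1, -0.2], "grip": -0.9},
    {"dp": [0.0225, -0.0005, 0], "turn": [0, -0.1, -0.1], "grip": -0.9},
    {"dp": [0, 0, 0], "turn": [0, 0, 0], "grip": -0.9}
  ]
}}

```text
clock: 12.3
position: [0.6652, -0.0458, 0.2651]
ee_rot: [0.596, -0.025, 0.739, -0.314]
contact_force: [-0.4, 0.4, -0.9]
width: 0.016
```

```bash
python3 snap.py w10; python3 - <<'E'
from ang import *
im=manip.get_image("scene")
cv2.imwrite("pics/s10z.png",cv2.resize(im[140:260,150:270,::-1],None,fx=5,fy=5,interpolation=cv2.INTER_CUBIC))
b=np.cos(np.radians(-170))*u+np.sin(np.radians(-170))*v
R=frame(-n,np.cross(n,b));W=C+.053*b
plan(W+.178*n,R,grip=-.9,n=2)
E
```

```text
[-0.051   0.6027  1.3836 -0.4416  1.4667 -1.078 ] [ 0.6652 -0.0458  0.2651]
n 2 end err mm [0. 0. 0.] deg 0.02
{"dp":[0.0125,0.0001,0.0001],"turn":[0,-0,-0],"grip":-0.9},
{"dp":[0.0124,0.0001,0.0001],"turn":[0,-0,-0],"grip":-0.9},
```

View pics/w10b.png

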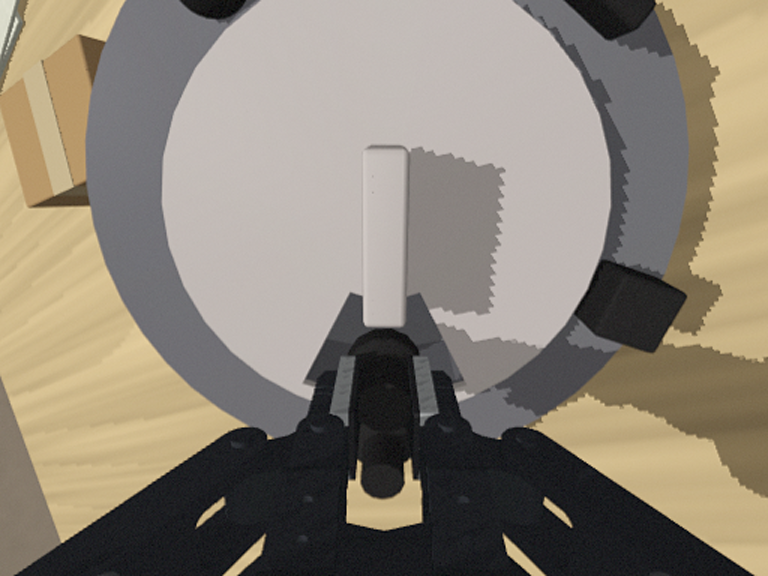

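View pics/s10z.png

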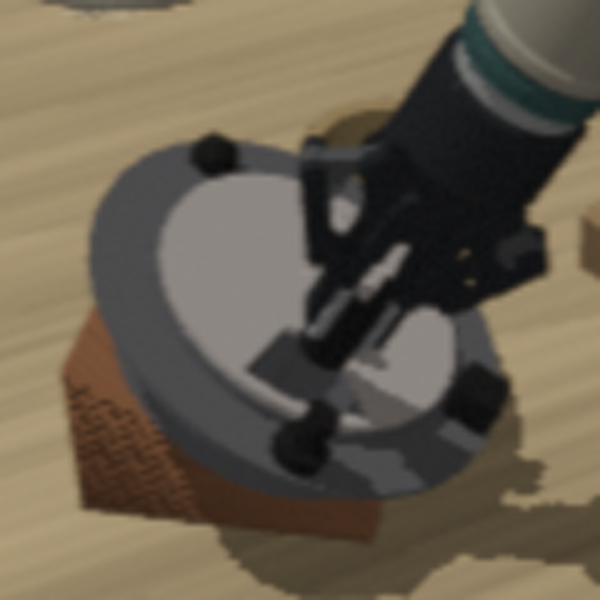

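Emit:
{"api": "arm_command", "payload": {
  "targets": [
    {"dp": [0.0125, 0, 0], "turn": [0, 0, 0], "grip": -0.9},
    {"dp": [0.0125, 0, 0], "turn": [0, 0, 0], "grip": -0.9},
    {"dp": [0, 0, 0], "turn": [0, 0, 0], "grip": -0.9}
  ]
}}

```text
clock: 12.7
position: [0.6592, -0.0568, 0.2448]
ee_rot: [0.597, -0.025, 0.738, -0.314]
contact_force: [-0.3, -0.3, 0.2]
width: 0.0163
```

```bash
python3 snap.py w11; python3 - <<'E'
from ang import *
print(manip.get_state()['contact_force'])
im=manip.get_image("scene")
cv2.imwrite("pics/s11z.png",cv2.resize(im[140:260,150:270,::-1],None,fx=5,fy=5,interpolation=cv2.INTER_CUBIC))
E
```

```text
[-0.0666  0.611   1.4237 -0.4503  1.4136 -1.0682] [ 0.6592 -0.0568  0.2448]
[ 0.0233  0.2653 -0.4576]
```

View pics/s11z.png

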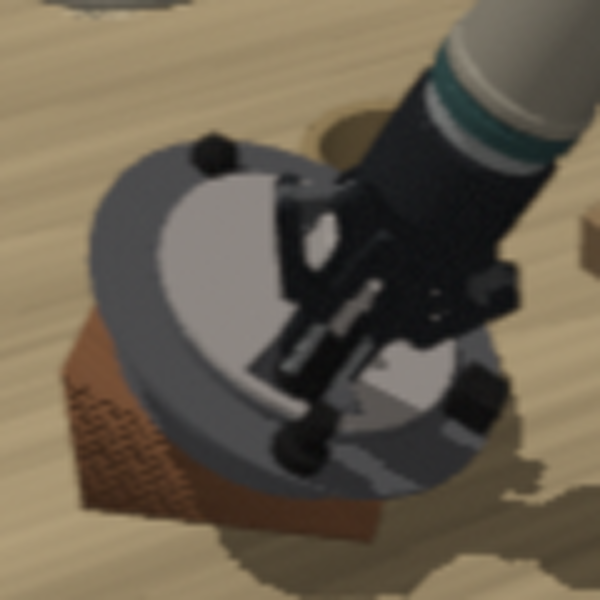

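View pics/w11b.png

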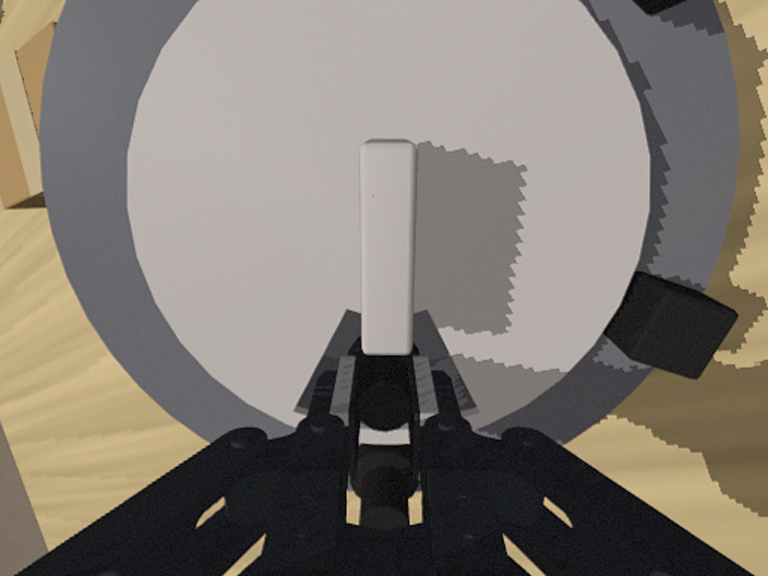

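Emit:
{"api": "arm_command", "payload": {
  "targets": [
    {"dp": [0, 0, 0], "turn": [0, 0, 0], "grip": 0.2},
    {"dp": [0, 0, 0], "turn": [0, 0, 0], "grip": 0.2},
    {"dp": [0, 0, 0], "turn": [0, 0, 0], "grip": 0.2},
    {"dp": [0, 0, 0], "turn": [0, 0, 0], "grip": 0.2},
    {"dp": [0, 0, 0], "turn": [0, 0, 0], "grip": 0.2}
  ]
}}

```text
clock: 13.3
position: [0.6602, -0.0564, 0.2465]
ee_rot: [0.598, -0.024, 0.736, -0.315]
contact_force: [0.3, -0.0, -0.2]
width: 0.0513
```

```bash
python3 snap.py w12
```

```text
[-0.066   0.6099  1.4207 -0.4505  1.4143 -1.0683] [ 0.6602 -0.0564  0.2465]
```

View pics/w12b.png

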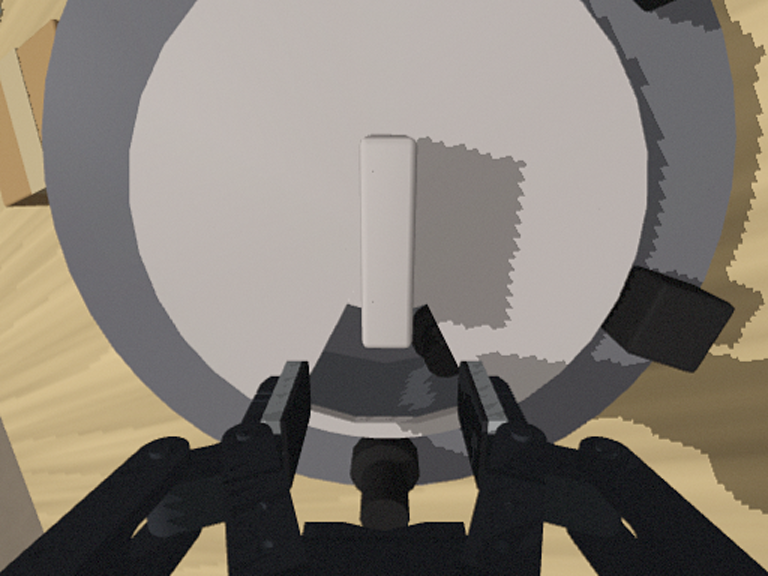

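Emit:
{"api": "arm_command", "payload": {
  "targets": [
    {"dp": [-0.02, 0, 0], "turn": [0, 0, 0], "grip": 0.2},
    {"dp": [-0.03, 0, 0], "turn": [0, 0, 0], "grip": 0.4},
    {"dp": [-0.03, 0, 0], "turn": [0, 0, 0], "grip": 0.6},
    {"dp": [-0.01, 0, 0], "turn": [0, 0, 0], "grip": 0.6},
    {"dp": [0, 0, 0], "turn": [0, 0, 0], "grip": 0.6}
  ]
}}

```text
clock: 13.85
position: [0.6861, -0.0188, 0.3256]
ee_rot: [0.6, -0.024, 0.736, -0.314]
contact_force: [-0.3, -0.8, 0.3]
width: 0.0684
```

```bash
python3 snap.py w13; python3 - <<'E'
from ang import *
im=cv2.imread("pics/w13.png");cv2.imwrite("pics/z13.png",cv2.resize(im[120:250,170:340],None,fx=4.5,fy=4.5,interpolation=cv2.INTER_CUBIC))
im=manip.get_image("scene")
cv2.imwrite("pics/s13z.png",cv2.resize(im[160:250,160:260,::-1],None,fx=6,fy=6,interpolation=cv2.INTER_CUBIC))
E
```

```text
[-0.0127  0.587   1.2522 -0.4295  1.6058 -1.1043] [ 0.6861 -0.0188  0.3256]
```

View pics/z13.png

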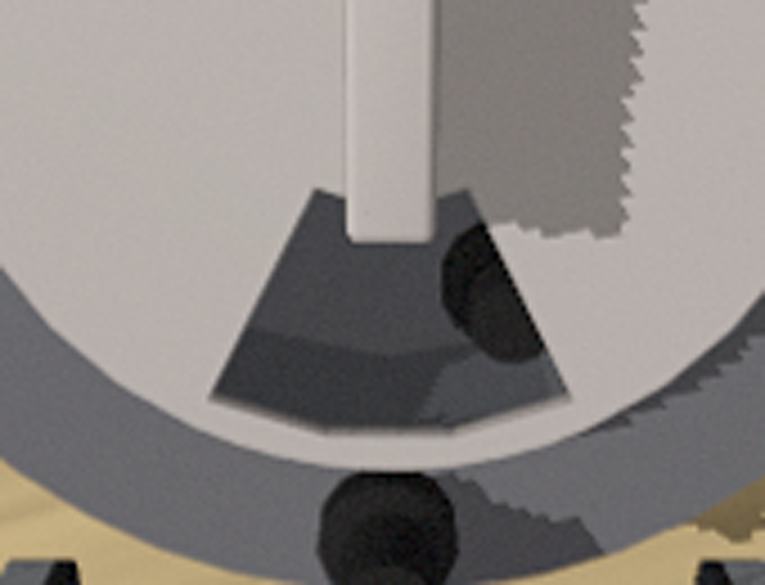

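View pics/s13z.png

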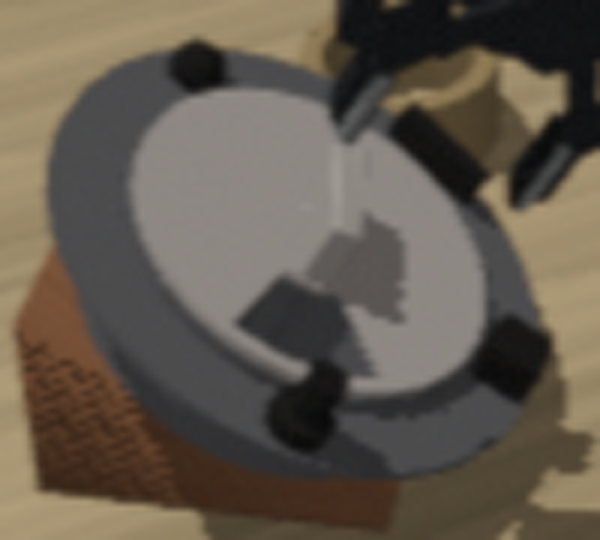

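```bash
python3 - <<'E'
from ang import *
b=np.cos(np.radians(-170))*u+np.sin(np.radians(-170))*v
R=frame(-n,np.cross(n,b))
plan(C+.265*n,R,n=3,grip=.6)
E
```

```text
n 3 end err mm [ 0. -0. -0.] deg 0.09
{"dp":[0.0005,0.0002,-0.0177],"turn":[0,-0,0],"grip":0.6},
{"dp":[0.0005,0.0001,-0.0176],"turn":[0,-0,0],"grip":0.6},
{"dp":[0.0005,0.0002,-0.0177],"turn":[0,-0,0],"grip":0.6},
```

Emit:
{"api": "arm_command", "payload": {
  "targets": [
    {"dp": [0, 0, -0.0175], "turn": [0, 0, 0], "grip": 0.6},
    {"dp": [0, 0, -0.0175], "turn": [0, 0, 0], "grip": 0.6},
    {"dp": [0, 0, -0.018], "turn": [0, 0, 0], "grip": 0.6},
    {"dp": [0, 0, 0], "turn": [0, 0, 0], "grip": 0.6},
    {"dp": [0, 0, 0], "turn": [0, 0, 0], "grip": 0.6}
  ]
}}

```text
clock: 14.45
position: [0.6379, 0.0032, 0.3279]
ee_rot: [0.598, -0.025, 0.737, -0.315]
contact_force: [-0.1, 0.1, 0.1]
width: 0.0685
```

```bash
python3 - <<'E'
from ang import *
b=np.cos(np.radians(-170))*u+np.sin(np.radians(-170))*v
R=frame(-n,np.cross(n,b))
plan(C+.180*n,R,n=4,grip=.6)
E
```

```text
n 4 end err mm [-0.   0.  -0.1] deg 0.06
{"dp":[0.0216,0.0002,-0.0001],"turn":[0,-0,0],"grip":0.6},
{"dp":[0.0217,0.0002,-0.0001],"turn":[0,-0,0],"grip":0.6},
{"dp":[0.0216,0.0002,-0.0001],"turn":[0,-0,0],"grip":0.6},
{"dp":[0.0217,0.0002,-0.0001],"turn":[0,-0,0],"grip":0.6},
```

Emit:
{"api": "arm_command", "payload": {
  "targets": [
    {"dp": [0.0215, 0, 0], "turn": [0, 0, 0], "grip": 0.6},
    {"dp": [0.0215, 0, 0], "turn": [0, 0, 0], "grip": 0.6},
    {"dp": [0.0215, 0, 0], "turn": [0, 0, 0], "grip": 0.6},
    {"dp": [0.0215, 0, 0], "turn": [0, 0, 0], "grip": 0.6},
    {"dp": [0, 0, 0], "turn": [0, 0, 0], "grip": 0.2},
    {"dp": [0, 0, 0], "turn": [0, 0, 0], "grip": -0.4},
    {"dp": [0, 0, 0], "turn": [0, 0, 0], "grip": -0.8},
    {"dp": [0, 0, 0], "turn": [0, 0, 0], "grip": -1}
  ],
  "grip_force": 25
}}

```text
clock: 15.25
position: [0.6148, -0.0312, 0.2552]
ee_rot: [0.6, -0.024, 0.736, -0.314]
contact_force: [-0.1, -1.4, 0.5]
width: 0.013
```

Emit:
{"api": "arm_command", "payload": {
  "targets": [
    {"dp": [0, 0, 0], "turn": [0, 0, 0], "grip": -1},
    {"dp": [0, 0, 0], "turn": [0, 0, 0], "grip": -1},
    {"dp": [0, 0, 0], "turn": [2, 0, 0], "grip": -1},
    {"dp": [0, 0, 0], "turn": [4, 0, 0], "grip": -1},
    {"dp": [0, 0, 0], "turn": [4, 0, 0], "grip": -1},
    {"dp": [0, 0, 0], "turn": [4, 0, 0], "grip": -1}
  ]
}}

```text
clock: 15.85
position: [0.6146, -0.0312, 0.2553]
ee_rot: [0.598, 0.05, 0.691, -0.402]
contact_force: [3.8, 3.5, 1.0]
width: 0.0134
```

```bash
python3 -c "
from ang import *
p,R=tool();z=R.as_matrix()[:,2];print(np.degrees(np.arctan2(z@v,z@u)));s=manip.get_state();print(s['contact_force'],s['moment'],s['width'],s['qpos'])"
```

```text
175.81474605244534
[3.8162 3.5251 0.9549] [ 0.234  -0.2153  0.1485] 0.01335764385939171 [-0.0327  0.5433  1.5273 -0.443   1.3878 -0.7767]
```

Emit:
{"api": "arm_command", "payload": {
  "targets": [
    {"dp": [0, 0, 0], "turn": [5, 0, 0], "grip": -1},
    {"dp": [0, 0, 0], "turn": [5, 0, 0], "grip": -1},
    {"dp": [0, 0, 0], "turn": [5, 0, 0], "grip": -1},
    {"dp": [0, 0, 0], "turn": [5, 0, 0], "grip": -1},
    {"dp": [0, 0, 0], "turn": [5, 0, 0], "grip": -1},
    {"dp": [0, 0, 0], "turn": [5, 0, 0], "grip": -1}
  ]
}}

```text
clock: 16.45
position: [0.6143, -0.0314, 0.2555]
ee_rot: [-0.564, -0.202, -0.564, 0.568]
contact_force: [4.0, 3.4, 3.1]
width: 0.0131
```

Emit:
{"api": "arm_command", "payload": {
  "targets": [
    {"dp": [0, 0, 0], "turn": [5, 0, 0], "grip": -1},
    {"dp": [0, 0, 0], "turn": [5, 0, 0], "grip": -1},
    {"dp": [0, 0, 0], "turn": [5, 0, 0], "grip": -1},
    {"dp": [0, 0, 0], "turn": [5, 0, 0], "grip": -1},
    {"dp": [0, 0, 0], "turn": [5, 0, 0], "grip": -1},
    {"dp": [0, 0, 0], "turn": [3, 0, 0], "grip": -1},
    {"dp": [0, 0, 0], "turn": [0, 0, 0], "grip": -1}
  ]
}}

```text
clock: 17.15
position: [0.6139, -0.0315, 0.2555]
ee_rot: [-0.499, -0.332, -0.411, 0.687]
contact_force: [3.5, 2.9, 6.5]
width: 0.0135
```

```bash
python3 -c "
from ang import *
p,R=tool();z=R.as_matrix()[:,2];print(np.degrees(np.arctan2(z@v,z@u)));s=manip.get_state();print(s['contact_force'],s['moment'],s['width'],s['qpos'])"
```

```text
117.96048031233266
[3.4754 2.889  6.5128] [ 0.1366  0.4604 -0.3547] 0.013500366914859825 [-0.0329  0.543   1.5278 -0.4434  1.3905  0.233 ]
```

Now release and back off along the axis.

Emit:
{"api": "arm_command", "payload": {
  "targets": [
    {"dp": [0, 0, 0], "turn": [0, 0, 0], "grip": -0.5},
    {"dp": [0, 0, 0], "turn": [0, 0, 0], "grip": 0},
    {"dp": [0, 0, 0], "turn": [0, 0, 0], "grip": 0.4},
    {"dp": [0, 0, 0], "turn": [0, 0, 0], "grip": 0.4},
    {"dp": [-0.02, 0, 0], "turn": [0, 0, 0], "grip": 0.4},
    {"dp": [-0.035, 0, 0], "turn": [0, 0, 0], "grip": 0.4},
    {"dp": [-0.035, 0, 0], "turn": [0, 0, 0], "grip": 0.4},
    {"dp": [-0.035, 0, 0], "turn": [0, 0, 0], "grip": 0.4}
  ]
}}

```text
clock: 17.95
position: [0.6493, 0.02, 0.3635]
ee_rot: [-0.498, -0.332, -0.411, 0.688]
contact_force: [-0.2, 0.3, 0.3]
width: 0.0595
```

Emit:
{"api": "arm_command", "payload": {
  "targets": [
    {"dp": [0, 0, 0], "turn": [0, 0, 0], "grip": 0.4}
  ]
}}

```text
clock: 18.05
position: [0.6508, 0.0211, 0.367]
ee_rot: [-0.501, -0.335, -0.409, 0.685]
contact_force: [-0.0, 0.7, -0.2]
width: 0.0599
```

```bash
python3 snap.py w14;  python3 - <<'E'
from ang import *
im=manip.get_image("scene")
cv2.imwrite("pics/s14.png",im[:,:,::-1]);cv2.imwrite("pics/s14z.png",cv2.resize(im[100:270,50:375,::-1],None,fx=2.4,fy=2.4,interpolation=cv2.INTER_CUBIC))
E
```

```text
[ 0.0433  0.514   1.28   -0.414   1.6635  0.185 ] [0.6508 0.0211 0.367 ]
```

View pics/w14b.png

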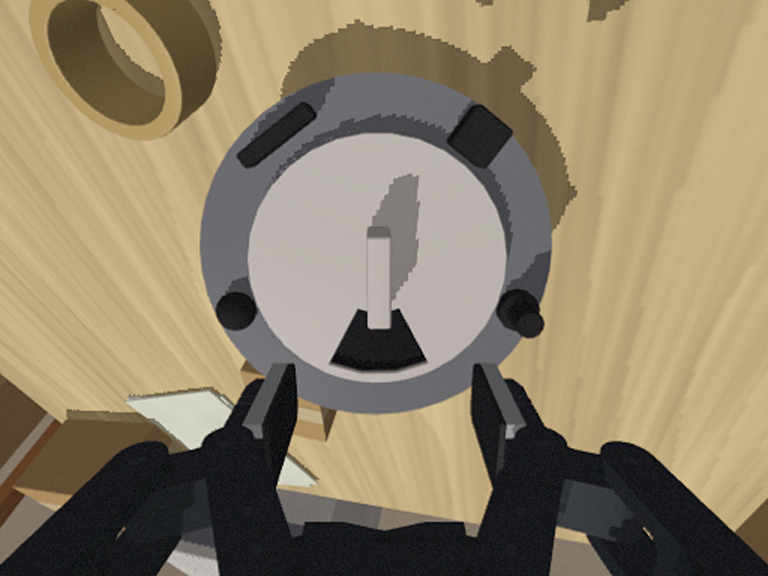

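View pics/s14z.png

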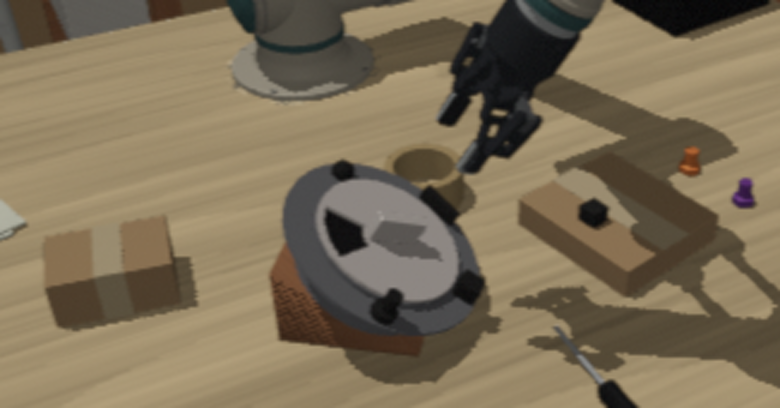

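```bash
python3 - <<'E'
from ang import *
w=pickle.load(open("w14.pkl","rb"))
for k,p,h in [("barfar",(378,237),.032),("barnear",(379.5,328),.032),("wl",(330,362),0),("wr",(427,361),0),("ball",(236,311),0),("foottop",(530,324),.022),("footbase",(517,308),-.005)]:
    print(k,ang(w,(p[0]/1.5,p[1]/1.5),h))
E
```

```text
barfar (np.float64(-62.8), np.float64(27.1))
barnear (np.float64(119.7), np.float64(27.3))
wl (np.float64(91.3), np.float64(73.8))
wr (np.float64(144.6), np.float64(73.6))
ball (np.float64(44.9), np.float64(97.3))
foottop (np.float64(-169.7), np.float64(97.7))
footbase (np.float64(-169.6), np.float64(97.3))
```

```bash
python3 -c "
from rig import manip
print(manip.sign_off(), manip.get_state()['clock'])"
```

```text
the job is handed in; nothing more can be done
the job is handed in; nothing more can be done
```

The foot is in the drum compartment with the foot sample, the drum is closed, and I handed the job in at about 18 s of the 61 s allowed.

**What I did:** I turned the cap about 52° by its grip bar until the window pointed at the foot sample. I then picked the black foot off the carton, lowered it partly into the window along the drum's tilted axis and released it. Finally I turned the cap another 72° to the blank place and backed the arm off.

**Last checks:**
- **Foot:** the wrist picture after the release showed it below the cap, against the compartment's downhill wall. The cap was still over that compartment at that point.
- **Cap:** the window's centre measured about 118°, against 117.6° for the middle of the blank place, so it is off by less than 1°. The window shows only the black fill.
- **Other items:** the bumper, tape roll, screwdriver and small carton look untouched in the last scene picture. I judged that by eye and did not measure them.
- **Forces:** turning the cap never read more than about 8 N.

**One thing went differently than planned:** my first grasp height on the foot was a few mm too low. The fingertips came to rest on the foot's disc with about 11 N. The foot was still held upright by its neck, so I relieved the pressure before lifting. I allowed for the higher grip when releasing it.

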